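# Set out a weighing and stirring station

### The job

Set out the bench for making up a solution: stand the larger beaker in the middle of the stirrer's plate and cover its mouth with the watch glass, hollow side up, and put the aluminium weighing dish in the middle of the balance pan. Stand the white reagent jar on the bench midway between balance and stirrer, in line with pan and plate, and the red-capped bottle on the bench directly behind the jar (on its side away from the robot), about two centimetres from it. Set everything down gently and upright, and leave the flask and the small beaker where they are.

Things in the scene. Friction and masses are not known exactly. Their poses are not given: they have to be found in the camera images.
- balance: Fixed lab balance, left or right of the stirrer: cream housing 180 (x) by 130 (y) mm, 43 high, grey panel with display at its front (-x, towards the robot), bare round steel pan 110 across, pan top at 56. Origin: bench level under the pan's centre; housing reaches 115 mm to its front, 65 to the back, 65 to each side. +x its back, +y left as the robot sees it.
- stirrer: Fixed magnetic stirrer: grey housing 165 (x) by 120 (y) mm, 50 high, knob and red switch on its front (-x), flat round white plate 110 across, plate top at 60. Origin: bench level under the plate's centre; reaches 120 mm to the front (knob), 61 back, 60 each side. Axes parallel to the balance's; always 340 mm from it, centre to centre, along their y axes.
- beaker: The larger of the two glass beakers: clear, open, straight-sided, 45 mm outside diameter, 64 mm high, wall 2.5 mm, about 45 g. Origin: centre of its underside; z up.
- watch_glass: Watch glass: shallow round clear glass dish, 60 mm across, 10.5 high, lying hollow side up; its edge is 3.5 mm thick, 7 to 10.5 mm above the origin; 25 g. Origin: centre of its underside (a 22 mm flat); z up. On the beaker's mouth its domed underside sinks in about 2 mm: its origin is then about 62 mm above the beaker's.
- dish: Weighing dish: low round open dish of bare aluminium, 55 mm across, 20 mm high, straight sides, about 20 g. Origin: centre of its underside; z up.
- jar: Reagent jar: closed squat white plastic jar with a wide black screw lid and a paper label; 60 mm across, 80 mm high (the lid 58 mm across, from 58 mm up), about 180 g. Origin: centre of its underside; z up.
- bottle: Solvent bottle: closed clear glass bottle with a red screw cap; body 56 mm across up to 62 mm, narrowing above; cap 45 mm across from 83 mm to its top at 110 mm, about 200 g. It can be carried by the cap. Origin: centre of its underside; z up.
- flask: Bystander: small clear glass conical flask, 64 mm across at the foot, neck 23 mm, 90 mm high. Origin: centre of its underside. It is not needed.
- small_beaker: Bystander: the smaller of the two glass beakers, 30 mm across, 38 mm high. Origin: centre of its underside. It is not needed.
Things that resemble listed ones, but are neither listed nor needed, are in the scene too. Leave any blue, green or purple look-alike of the beaker alone.

How it is judged (in metres and radians):
At the end, for the whole second after the job is handed in: Upright, at rest: beaker 15 mm from plate centre, dish 15 mm from pan centre, watch glass 10 mm from beaker axis; jar under 187 mm from both centres, 20 mm from their line; bottle 52 mm or more behind that line, under 105 mm from jar, under 212 mm from both centres (height (world z) of beaker between 0.057 and 0.064 m and angle between each of beaker, watch_glass, dish, jar, bottle's own z axis and vertical below 0.12 rad and horizontal distance between beaker and stirrer below 0.015 m and horizontal distance between watch_glass and beaker below 0.01 m and z of watch_glass in the frame of beaker between 0.057 and 0.068 m and height (world z) of dish between 0.053 and 0.06 m and horizontal distance between dish and balance below 0.015 m and height (world z) of jar between -0.004 and 0.004 m and horizontal distance between jar and balance below 0.187 m and horizontal distance between jar and stirrer below 0.187 m and x of jar in the frame of balance between -0.02 and 0.02 m and height (world z) of bottle between -0.004 and 0.004 m and horizontal distance between bottle and jar below 0.105 m and x of bottle in the frame of balance above 0.052 m and horizontal distance between bottle and balance below 0.212 m and horizontal distance between bottle and stirrer below 0.212 m and linear speed of each of beaker, watch_glass, dish, jar, bottle below 0.02 m/s and angular speed of each of beaker, watch_glass, dish, jar, bottle below 0.3 rad/s); the robot touches nothing.
It fails at once if the flask or the small beaker was pushed more than 25 mm or knocked over (distance of any of flask, small_beaker from where it was at the start of the episode above 0.025 m or angle between any of flask, small_beaker's own z axis and vertical above 0.5 rad).
It fails at once if glass or dish was set down hard (more than 45 N) (contact force between beaker and stirrer above 45 N or contact force between watch_glass and beaker above 45 N or contact force between dish and balance above 45 N).
It also fails if it takes over 128 s, if anything falls off the work surface, if the arm or the gripper's body presses on something with over 40 N, if the wrist force passes 120 N, or if a joint passes its speed limit or range.

### The arm

A 7-joint arm with a two-finger parallel gripper is mounted at the origin on the work surface. World frame = base frame: x ahead of the robot, y to its left, z up, the work surface at z = 0. Lengths are in m, angles in degrees, forces in N, time in s.
With the tool pointing down it reaches from about 0.35 to 0.775 m from the base axis. Payload 3.1 kg.
Tool frame: the origin (TCP) lies midway between the tips of the shut fingers; the grasp point (between the pads) lies 19 mm behind it; z points along the fingers, y is the direction in which the jaws open and shut (so a half turn about z gives the same grasp; the last joint's range is limited). The gripper opens to 85 mm and grips with 20 to 120 N. Pads are 22 mm wide; open, the fingers measure 114 mm over their backs; the gripper's body (76 mm by 85 mm) begins 54 mm behind the grasp point. The pads swing forward as they close: fully open they stand 13 mm farther back than shut.
Start: joints at [-66.847, 17.813, 0.802, 86.603, -0.252, 75.585, -1.558], TCP at [0.237, 0.496, 0.231] pointing down, gripper open.
Joint ranges: [-154.91, 154.91], [-16.99, 109.72], [-72.82, 74.43], [7.12, 147.25], [-82.49, 262.49], [11.32, 116.49], [-174.64, 174.64]. Speed limits (degrees/s): [159.86, 159.86, 180, 180, 180, 180, 180].

### API

Orientations are given as [roll, pitch, yaw] about the fixed x, y, z axes, in that order (R = Rz(yaw) Ry(pitch) Rx(roll)).
In Python, from bench import ctrl gives the robot as it stands. The module is installed in compiled form; this text tells all that it offers.
- The arm moves only by the tool drive_tool, never from a script. Its arguments are lists of equal length, an entry for each row: "rot": the turn, a rotation vector about the tool's x, y, z in rad, a list of three; "travel": the shift along the tool's x, y, z in m, a list of three; "fingers": the opening in per cent of the stroke, from 0 (shut) to 100 (fully open). A call has 1 to 10 rows; each row shifts and turns the pose as measured when the row begins, along the tool's axes as they then stand; what a row does not reach is not made up. A row lasts 1/10 s, in which the tool goes at most 50 mm and 8.59 degrees, less where a joint would pass 70% of its speed; a pose out of reach is approached as far as the arm can. A call with a gripper value outside its range is refused whole. The fingers move at their own pace and stop on an object; "squeeze" is the grip in N (left out, the last holds). Time passes only in rows, so rows that do not move let the fingers close. It gives the time, the measured TCP pose, the force and the opening at its end, in the units of the state.
- ctrl.read_state(): the state, without advancing time (a new reading comes with each control period).
- ctrl.capture(name): name is "side" or "top" or "wrist"; returns the picture (420x560x3 uint8, red, green, blue); there is no depth.
- ctrl.get_calibration(name): a dict with "mtx" (3x3 intrinsics, pixels), "dist_coeffs" ([k1, k2, p1, p2, k3] as OpenCV has them; the pictures are not rectified), "R" (3x3) and "t" (3): a world point X has camera coordinates R X + t. Camera axes: x right, y down, z forward; pixel columns grow to the right and rows downward; lengths in m; the calibration is good to about 2 mm. A picture is of the moment at which its call begins: read the wrist's pose just before it. get_calibration takes no time and is no camera call; for the wrist camera it gives the pose at the moment of the call.
- ctrl.hand_in(): hands the job in, once; it reports no verdict.
The state is a dict: "t": time; "joint_pos": joint angles; "joint_vel": joint speeds; "tau": joint torques, N m; "tool_pos": TCP position; "tcp_rot": TCP orientation; "contact_force": force on the tool from outside, world axes, zero at the start; "ft_torque": the same for the moment, N m; "gripper_width": finger opening in m.
Only numpy, scipy, OpenCV 4.12 (cv2) and the standard library are available. Lean on these libraries where they do the work, as an engineer would, in place of code of your own. Each camera call takes 0.05 s, during which the arm holds its last target. There are 200 camera calls.

## Working session

There is one attempt and no reset: what is moved stays moved. The work goes in short steps, Python scripts to look and compute and a tool call to move; the robot and the scene stay as the last step left them, time stands still between calls to the robot, and variables do not carry over. Pictures are saved under pics/ and viewed, about 12 in all and at most 16, crops included, and the job is handed in when it is done.

Besides the shell and the picture viewer there is one more tool, called after "Call:" in YAML: its name, and indented under it one key for each argument. drive_tool: Moves the arm, as the interface text tells. Its arguments: {"type":"object","properties":{"rot":{"type":"array","items":{"type":"array","items":{"type":"number"}}},"travel":{"type":"array","items":{"type":"array","items":{"type":"number"}}},"fingers":{"type":"array","items":{"type":"number"}},"squeeze":{"type":"number"}},"required":["rot","travel","fingers"]}

```bash
mkdir -p pics; ls
python3 - <<'E'
from bench import ctrl
import cv2,numpy as np
s=ctrl.read_state();print({k:np.round(v,3).tolist() for k,v in s.items()})
for n in("side","top"):
    im=ctrl.capture(n);cv2.imwrite(f"pics/{n}0.png",cv2.cvtColor(im,cv2.COLOR_RGB2BGR))
    c=ctrl.get_calibration(n);print(n,{k:np.round(v,4).tolist() for k,v in c.items()}, (-np.array(c["R"]).T@c["t"]).round(3))
c=ctrl.get_calibration("wrist");print(c)
E
```

```text
pics
{'t': 0.0, 'joint_pos': [-66.847, 17.859, 0.803, 86.692, -0.255, 75.585, -1.557], 'joint_vel': [0.043, -0.147, -0.06, 0.02, 0.017, -0.042, 0.069], 'tau': [-0.0, -37.992, 0.146, -23.059, 0.012, 0.014, 0.0], 'tool_pos': [0.237, 0.496, 0.23], 'tcp_rot': [-179.866, 0.003, 154.461], 'contact_force': [-1.017, -0.639, -0.26], 'ft_torque': [0.011, -0.012, 0.016], 'gripper_width': 0.085}
side {'mtx': [[479.9645, 0.0, 285.99], [0.0, 479.9645, 211.2171], [0.0, 0.0, 1.0]], 'dist_coeffs': [-0.0735, 0.0, 0.0, 0.0, 0.0], 'R': [[0.8403, -0.5421, 0.0034], [-0.4182, -0.6523, -0.6321], [0.3449, 0.5298, -0.7748]], 't': [-0.4193, 0.2252, 0.9582]} [ 0.116 -0.588  0.886]
top {'mtx': [[444.7323, 0.0, 279.7228], [0.0, 444.7323, 210.0081], [0.0, 0.0, 1.0]], 'dist_coeffs': [-0.0083, 0.0, 0.0, 0.0, 0.0], 'R': [[-0.0093, -0.9999, -0.0136], [-0.9896, 0.0112, -0.1432], [0.1433, 0.0121, -0.9896]], 't': [0.0235, 0.5033, 1.18]} [0.329 0.004 1.24 ]
{'mtx': array([[311.52912323,   0.        , 276.67049342],
       [  0.        , 311.52912323, 214.03028881],
       [  0.        ,   0.        ,   1.        ]]), 'dist_coeffs': array([-0.03485928,  0.        ,  0.        ,  0.        ,  0.        ]), 'R': array([[ 0.43114629,  0.90227623, -0.0032364 ],
       [ 0.85867421, -0.40920447,  0.30859408],
       [ 0.27711276, -0.13582821, -0.95118832]]), 't': array([-0.54972262, -0.0397737 ,  0.38034105])}
```

View pics/side0.png

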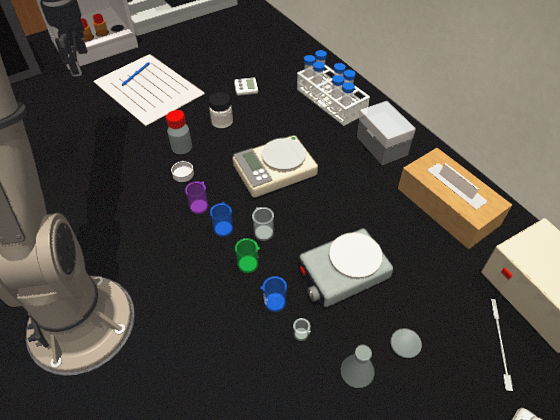

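View pics/top0.png

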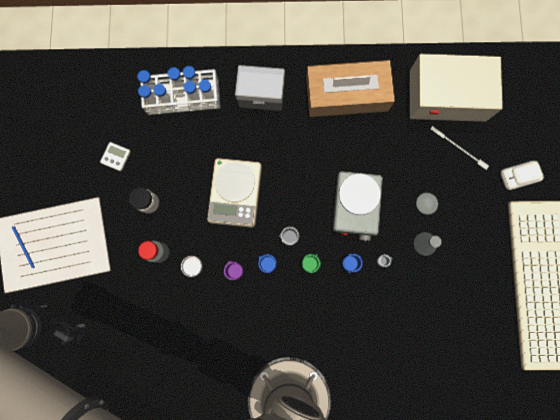

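The top picture shows, left to right: black-lidded jar (142,199), red cap (148,250), dish (191,266), purple, blue, green and blue beaker look-alikes in a row (233–352, 263), clear beaker (290,235), small beaker (384,261), flask (428,244), watch glass (427,203). The pan is at (237,183) and the plate at (360,194). The clear uncoloured beaker at (290,235) is the larger beaker: the coloured ones are excluded, and the one at (384,261) is smaller.

```bash
cat > h.py <<'E'
from bench import ctrl
import cv2,numpy as np
from scipy.spatial.transform import Rotation as Ro
def ray(c,px,z):
    u=cv2.undistortPoints(np.array([[px]],float),c["mtx"],c["dist_coeffs"])[0,0]
    R=np.array(c["R"]);o=-R.T@np.array(c["t"]);d=R.T@[u[0],u[1],1]
    return o+d*(z-o[2])/d[2]
def proj(c,X):
    return cv2.projectPoints(np.array([X],float),cv2.Rodrigues(np.array(c["R"]))[0],np.array(c["t"]),c["mtx"],c["dist_coeffs"])[0][0,0]
def delta(X,yaw):
    "needed travel in tool axes and turn about tool z (rad)"
    s=ctrl.read_state();R=Ro.from_euler("xyz",s["tcp_rot"],degrees=True)
    T=Ro.from_euler("xyz",[180,0,yaw],degrees=True)
    print("t",round(s["t"],2),"pos",np.round(s["tool_pos"],4),"rot",np.round(s["tcp_rot"],2),"F",np.round(s["contact_force"],1),"w",round(s["gripper_width"],4))
    print(" travel",np.round(R.inv().apply(np.array(X)-s["tool_pos"]),4),"rotvec",np.round((R.inv()*T).as_rotvec(),4))
E
python3 - <<'E'
from h import *
t=ctrl.get_calibration("top");s=ctrl.get_calibration("side")
im=cv2.imread("pics/top0.png")
P=dict(pan=((237,183),.056),plate=((360,194),.06),beaker=((290,235),.064),dish=((191,266),.02),jar=((141,198),.08),bottle=((148,250),.11),watch=((427,203),.0105),flask=((434,241),.09),small=((384,260),.038))
S=dict(pan=(283,155),plate=(356,255),beaker=(263,211),dish=(182,168),jar=(219,101),bottle=(176,118),watch=(406,342),flask=(363,352),small=(302,323))
for k,(p,z) in P.items(): print(k,ray(t,p,z)[:2].round(3),ray(s,S[k],z)[:2].round(3))
E
python3 - <<'E'
import cv2
a=cv2.imread("pics/top0.png")[140:290,110:460]
b=cv2.imread("pics/side0.png")[80:400,150:450]
cv2.imwrite("pics/c1.png",cv2.resize(a,None,fx=2.28,fy=2.28,interpolation=3))
E
```

```text
pan [0.576 0.133] [0.577 0.134]
plate [ 0.541 -0.198] [ 0.542 -0.2  ]
beaker [ 0.432 -0.009] [0.44  0.002]
dish [0.354 0.262] [0.357 0.264]
jar [0.534 0.386] [0.53  0.381]
bottle [0.394 0.354] [0.393 0.343]
watch [ 0.522 -0.393] [ 0.524 -0.391]
flask [ 0.411 -0.379] [ 0.412 -0.382]
small [ 0.365 -0.26 ] [ 0.369 -0.258]
```

View pics/c1.png

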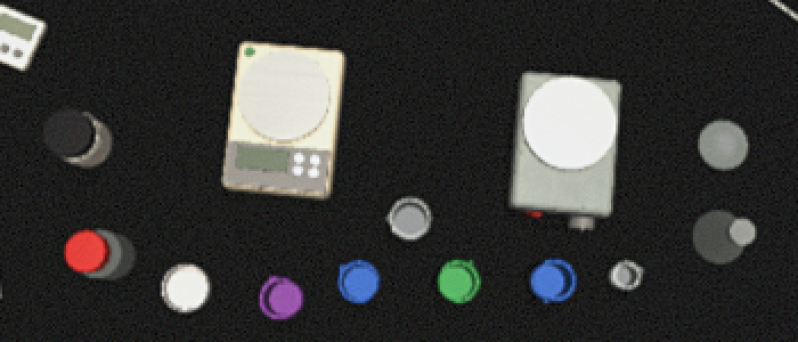

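The crop confirms it: the clear beaker is at top-view (290,235), the jar, bottle, dish and watch glass are each the only one of their kind, and the coloured beakers are look-alikes. First I go above the jar.

```bash
python3 -c "
from h import *
delta((.532,.384,.21),174)"
```

```text
t 0.1 pos [0.2368 0.4957 0.2303] rot [-179.88    0.    154.46] F [-1.2 -0.8 -0.3] w 0.0853
 travel [-0.3145  0.0265  0.0203] rotvec [-2.10e-03 -3.00e-04 -3.41e-01]
```

Call:
drive_tool:
  rot:
    - [0, 0, 0]
    - [0, 0, 0]
    - [0, 0, 0]
    - [0, 0, 0]
    - [0, 0, 0]
    - [0, 0, 0]
    - [0, 0, 0]
    - [0, 0, -0.114]
    - [0, 0, -0.114]
    - [0, 0, -0.114]
  travel:
    - [-0.045, 0.004, 0.003]
    - [-0.045, 0.004, 0.003]
    - [-0.045, 0.004, 0.003]
    - [-0.045, 0.004, 0.003]
    - [-0.045, 0.004, 0.003]
    - [-0.045, 0.004, 0.003]
    - [-0.045, 0.003, 0.002]
    - [0, 0, 0]
    - [0, 0, 0]
    - [0, 0, 0]
  fingers: [100, 100, 100, 100, 100, 100, 100, 100, 100, 100]

```text
t: 1.1
tool_pos: [0.5398, 0.3796, 0.1982]
tcp_rot: [-179.2, -0.6, 175.2]
contact_force: [0.2, 0.9, -0.5]
gripper_width: 0.0855
```

Run:
```python
from h import *
delta((.532,.384,.21),174)
c=ctrl.get_calibration("wrist")
im=ctrl.capture("wrist");cv2.imwrite("pics/w1.png",cv2.cvtColor(im,cv2.COLOR_RGB2BGR))
for z in(.08,): print(proj(c,(.532,.384,z)))
```

```text
t 1.1 pos [0.5398 0.3796 0.1982] rot [-179.19   -0.63  175.16] F [ 0.2  0.9 -0.5] w 0.0855
 travel [ 0.0082  0.0036 -0.0117] rotvec [-0.0143 -0.0109  0.0203]
[281.68080321 200.78896709]
```

View pics/w1.png

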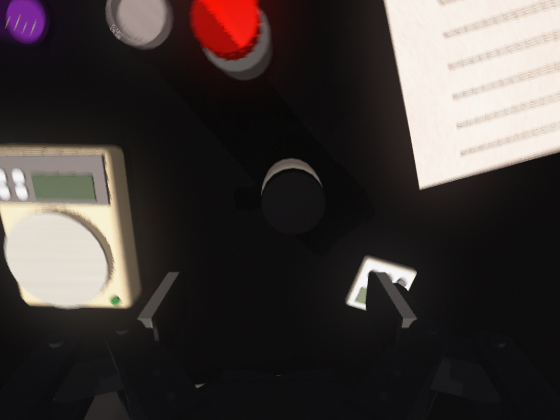

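The wrist view shows the jar lid at (293,201), the red cap at (225,22), the dish at (139,18) and the pan at about (57,258).

Run:
```python
from h import *
c=ctrl.get_calibration("wrist")
for p,z in (((293,201),.08),((57,258),.056),((225,20),.11),((139,15),.02)): print(ray(c,p,z).round(4))
X=ray(c,(293,201),.08); delta((X[0],X[1],.031),174)
```

```text
[0.5324 0.3941 0.08  ]
[0.5806 0.1477 0.056 ]
[0.3975 0.357  0.11  ]
[0.3603 0.2656 0.02  ]
t 1.15 pos [0.5393 0.3799 0.1981] rot [-179.21   -0.67  175.36] F [-1.3  0.6 -0.4] w 0.0853
 travel [0.0061 0.0159 0.167 ] rotvec [-0.014  -0.0116  0.0238]
```

Call:
drive_tool:
  rot:
    - [-0.014, -0.011, 0.02]
    - [0, 0, 0]
    - [0, 0, 0]
    - [0, 0, 0]
  travel:
    - [0.006, 0.008, 0.02]
    - [0, 0, 0.04]
    - [0, 0, 0]
    - [0, 0, 0]
  fingers: [100, 100, 100, 100]

```text
t: 1.55
tool_pos: [0.5336, 0.3888, 0.137]
tcp_rot: [179.9, -0.0, 173.8]
contact_force: [-0.2, 0.0, 0.8]
gripper_width: 0.0854
```

```bash
cat >> h.py <<'E'
def shot(name,cam="wrist"):
    c=ctrl.get_calibration(cam);im=cv2.cvtColor(ctrl.capture(cam),cv2.COLOR_RGB2BGR)
    cv2.imwrite(f"pics/{name}.png",im);return c,im
def circ(im,center,rmin,rmax):
    "best Hough circle near a predicted pixel"
    g=cv2.medianBlur(cv2.cvtColor(im,cv2.COLOR_BGR2GRAY),5)
    h=cv2.HoughCircles(g,cv2.HOUGH_GRADIENT_ALT,1.5,5,param1=60,param2=.6,minRadius=rmin,maxRadius=rmax)
    if h is None:return []
    h=h[0];return [x.round(1).tolist() for x in h[np.argsort(np.hypot(*(h[:,:2]-center).T))][:4]]
E
python3 - <<'E'
from h import *
delta((.532,.388,.031),174)
c,im=shot("w2")
p=proj(c,(.532,.388,.08));print(p)
for q in circ(im,p,20,70): print(q,ray(c,q[:2],.08).round(4))
p=proj(c,(.5765,.1335,.056));print(p)
for q in circ(im,p,40,100): print(q,ray(c,q[:2],.056).round(4))
E
```

```text
t 1.55 pos [0.5336 0.3888 0.137 ] rot [ 1.7991e+02 -4.0000e-02  1.7380e+02] F [-0.2  0.   0.8] w 0.0854
 travel [ 0.0014 -0.0012  0.106 ] rotvec [ 0.0016 -0.0007 -0.0036]
[273.463266   232.35596974]
[280.5, 228.0, 42.0] [0.5294 0.3931 0.08  ]
[216.0, 42.0, 37.400001525878906] [0.4119 0.3681 0.08  ]
[82.5, 315.0, 24.399999618530273] [0.5837 0.2353 0.08  ]
[36.0, 300.0, 24.299999237060547] [0.5674 0.2031 0.08  ]
[-15.04283914 299.66143383]
[7.5, 300.0, 55.599998474121094] [0.5786 0.154  0.056 ]
[280.5, 228.0, 43.5] [0.5383 0.3925 0.056 ]
```

View pics/w2.png

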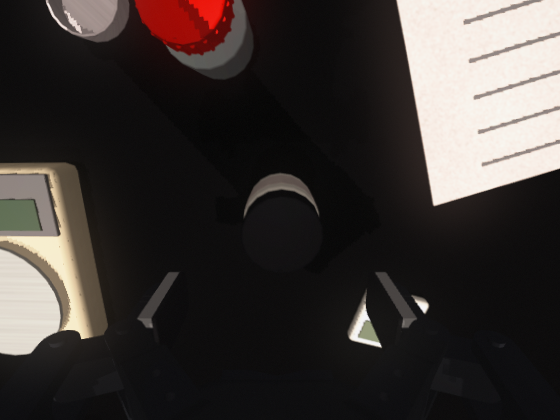

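The lid is at (283,232), with the fingers centred near column 276, so the jar sits about 4.5 mm to +y of the tool axis. I go down and grip.

Call:
drive_tool:
  rot:
    - [0, 0, 0]
    - [0, 0, 0]
    - [0, 0, 0]
    - [0, 0, 0]
    - [0, 0, 0]
    - [0, 0, 0]
    - [0, 0, 0]
    - [0, 0, 0]
    - [0, 0, 0]
    - [0, 0, 0]
  travel:
    - [0.002, 0.005, 0.02]
    - [0, 0, 0.03]
    - [0, 0, 0.03]
    - [0, 0, 0.02]
    - [0, 0, 0.004]
    - [0, 0, 0]
    - [0, 0, 0]
    - [0, 0, 0]
    - [0, 0, 0]
    - [0, 0, 0]
  fingers: [100, 100, 100, 100, 100, 0, 0, 0, 0, 0]
  squeeze: 40

```text
t: 2.6
tool_pos: [0.5435, 0.4009, 0.049]
tcp_rot: [178.8, 1.2, 173.5]
contact_force: [0.3, 0.6, -1.9]
gripper_width: 0.0573
```

Run:
```python
from h import *
delta((.559,-.033,.22),174)
c,im=shot("t1","top");s=ctrl.read_state()["tool_pos"]
t0=cv2.imread("pics/top0.png")
for n,p,z,lo,hi in(("pan",(237,183),.056,14,30),("plate",(360,194),.06,14,30),("watch",(427,203),.0105,8,16),("dish",(191,266),.02,7,15),("beaker",(290,235),.064,6,14)):
  big=cv2.resize(t0,None,fx=3,fy=3,interpolation=3)
  for q in circ(big,np.array(p)*3,lo*3,hi*3)[:2]: print(n,q,ray(c,[q[0]/3-.33,q[1]/3-.33],z).round(4))
```

```text
t 2.6 pos [0.5435 0.4009 0.049 ] rot [178.84   1.23 173.52] F [ 0.3  0.6 -1.9] w 0.0573
 travel [-0.0681 -0.4259 -0.1782] rotvec [ 0.0202  0.0216 -0.0082]
pan [708.0, 553.5, 66.4000015258789] [0.573  0.1371 0.056 ]
pan [706.5, 529.5, 74.19999694824219] [0.5952 0.1386 0.056 ]
plate [1081.5, 583.5, 62.099998474121094] [ 0.5407 -0.1988  0.06  ]
plate [1084.5, 573.0, 71.69999694824219] [ 0.5503 -0.2018  0.06  ]
watch [1281.0, 612.0, 32.400001525878906] [ 0.5205 -0.3915  0.0105]
watch [1272.0, 729.0, 34.0] [ 0.4119 -0.3771  0.0105]
dish [573.0, 799.5, 31.700000762939453] [0.3537 0.2632 0.02  ]
dish [573.0, 799.5, 24.200000762939453] [0.3537 0.2632 0.02  ]
beaker [870.0, 708.0, 26.100000381469727] [ 0.4306 -0.0078  0.064 ]
beaker [930.0, 789.0, 25.399999618530273] [ 0.359  -0.0594  0.064 ]
```

The tool drifted about 1 cm in x during the descent. I open again, correct and regrip.

Call:
drive_tool:
  rot:
    - [0, 0, 0]
    - [0, 0, 0]
    - [0, 0, 0]
    - [0.02, 0.02, -0.008]
    - [0, 0, 0]
    - [0, 0, 0]
  travel:
    - [0, 0, 0]
    - [0, 0, 0]
    - [0, 0, 0]
    - [0, 0, 0]
    - [0, 0, 0]
    - [0, 0, 0]
  fingers: [100, 100, 100, 100, 100, 100]

```text
t: 3.25
tool_pos: [0.5439, 0.4023, 0.0503]
tcp_rot: [179.9, 0.2, 174.0]
contact_force: [0.7, -0.2, -0.4]
gripper_width: 0.085
```

Run:
```python
from h import *
delta((.532,.394,.031),174)
c,im=shot("w3")
p=proj(c,(.532,.393,.08));print(p)
for q in circ(im,p,20,90): print(q,ray(c,q[:2],.08).round(4))
cv2.imwrite("pics/w3b.png",cv2.convertScaleAbs(im,alpha=2.5))
```

```text
t 3.25 pos [0.5439 0.4023 0.0503] rot [1.7986e+02 1.6000e-01 1.7403e+02] F [ 0.7 -0.2 -0.4] w 0.085
 travel [ 0.011  -0.0095  0.0192] rotvec [0.0024 0.0028 0.0006]
[248.45357854 287.93616991]
[273.0, 264.0, 51.20000076293945] [0.5222 0.4042 0.08  ]
```

View pics/w3b.png

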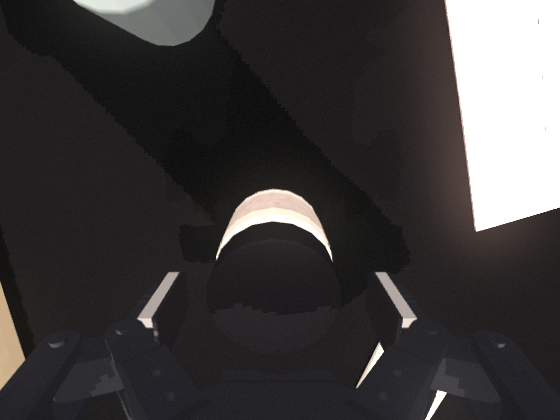

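The lid's top disc is centred near (274,296), between the fingers in y.

Run:
```python
from h import *
c=ctrl.get_calibration("wrist");X=ray(c,(274,296),.08);print(X)
delta((X[0],X[1],.031),174)
```

```text
[0.53689178 0.40304998 0.08      ]
t 3.3 pos [0.5439 0.4023 0.0503] rot [1.7985e+02 1.7000e-01 1.7403e+02] F [-0.2 -0.3 -0.2] w 0.0854
 travel [ 0.0071 -0.      0.0193] rotvec [0.0026 0.0029 0.0005]
```

Call:
drive_tool:
  rot:
    - [0, 0, 0]
    - [0, 0, 0]
    - [0, 0, 0]
    - [0, 0, 0]
    - [0, 0, 0]
    - [0, 0, 0]
    - [0, 0, 0]
    - [0, 0, 0]
  travel:
    - [0.008, 0, 0.005]
    - [0, 0, 0.015]
    - [0, 0, 0]
    - [0, 0, 0]
    - [0, 0, 0]
    - [0, 0, 0]
    - [0, 0, 0]
    - [0, 0, 0]
  fingers: [100, 100, 100, 0, 0, 0, 0, 0]
  squeeze: 40

```text
t: 4.1
tool_pos: [0.5341, 0.4024, 0.0279]
tcp_rot: [179.9, 0.1, 174.0]
contact_force: [-0.4, 0.4, -0.6]
gripper_width: 0.0591
```

Call:
drive_tool:
  rot:
    - [0, 0, 0]
    - [0, 0, 0]
    - [0, 0, 0]
    - [0, 0, 0]
    - [0, 0, 0]
    - [0, 0, 0]
    - [0, 0, 0]
    - [0, 0, 0]
    - [0, 0, 0]
    - [0, 0, 0]
  travel:
    - [0, 0, -0.02]
    - [0, 0, -0.04]
    - [0, 0, -0.04]
    - [0, 0, -0.04]
    - [0, 0, -0.02]
    - [0, -0.03, 0]
    - [0, -0.045, 0]
    - [0, -0.045, 0]
    - [0, -0.045, 0]
    - [0, -0.045, 0]
  fingers: [0, 0, 0, 0, 0, 0, 0, 0, 0, 0]

```text
t: 5.1
tool_pos: [0.5085, 0.1964, 0.1887]
tcp_rot: [179.8, -0.3, 175.0]
contact_force: [0.9, -0.8, -0.5]
gripper_width: 0.0589
```

```bash
python3 -c "
from h import *
delta((.556,-.033,.17),174)"
```

```text
t 5.1 pos [0.5085 0.1964 0.1887] rot [179.79  -0.26 174.96] F [ 0.9 -0.8 -0.5] w 0.0589
 travel [-0.0676 -0.2244  0.0176] rotvec [ 0.0036 -0.0045  0.0167]
```

Call:
drive_tool:
  rot:
    - [0, 0, 0.016]
    - [0, 0, 0]
    - [0, 0, 0]
    - [0, 0, 0]
    - [0, 0, 0]
    - [0, 0, 0]
    - [0, 0, 0]
    - [0, 0, 0]
  travel:
    - [-0.012, -0.04, 0]
    - [-0.012, -0.045, 0]
    - [-0.012, -0.045, 0]
    - [-0.012, -0.045, 0]
    - [-0.012, -0.03, 0]
    - [0, -0.01, 0]
    - [0, 0, 0]
    - [0, 0, 0]
  fingers: [0, 0, 0, 0, 0, 0, 0, 0]

```text
t: 5.9
tool_pos: [0.5428, -0.0422, 0.1869]
tcp_rot: [-180.0, -0.4, 173.3]
contact_force: [-1.1, 0.4, -1.6]
gripper_width: 0.0588
```

Run:
```python
from h import *
delta((.556,-.033,.03),174)
c,im=shot("w4")
cv2.imwrite("pics/w4b.png",cv2.convertScaleAbs(im,alpha=1.5))
for n,X,z in(("pan",(.5765,.1335,.056),.056),("plate",(.5415,-.199,.06),.06)):
    p=proj(c,X);print(n,p)
    for q in circ(im,p,40,90): print(q,ray(c,q[:2],z).round(4))
```

```text
t 5.9 pos [ 0.5428 -0.0422  0.1869] rot [-179.95   -0.35  173.25] F [-1.1  0.4 -1.6] w 0.0588
 travel [-0.013   0.0108  0.1568] rotvec [-0.0008 -0.0062 -0.013 ]
pan [466.18943829 218.55789147]
[469.5, 210.0, 61.79999923706055] [0.5684 0.1361 0.056 ]
[477.0, 211.5, 53.099998474121094] [0.5707 0.1433 0.056 ]
[480.0, 229.5, 64.0] [0.5892 0.1476 0.056 ]
[489.0, 141.0, 57.400001525878906] [0.5067 0.1493 0.056 ]
plate [107.50248512 224.17501804]
[114.0, 225.0, 57.900001525878906] [ 0.543  -0.1931  0.06  ]
[102.0, 211.5, 47.5] [ 0.5289 -0.2006  0.06  ]
[469.5, 210.0, 61.79999923706055] [0.5669 0.1336 0.06  ]
[477.0, 211.5, 53.099998474121094] [0.5691 0.1407 0.06  ]
```

View pics/w4b.png

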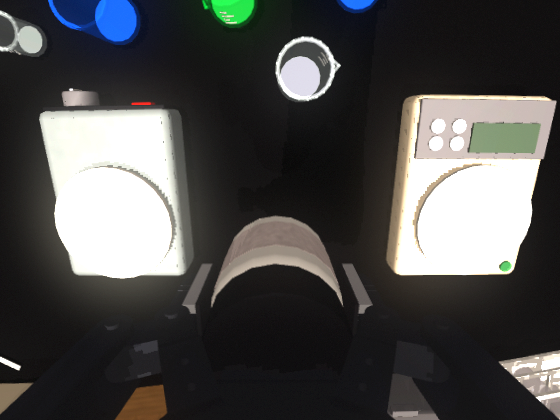

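The pan is at (474,219) and the plate at (114,221), which agrees with the top view to about 5 mm. I move the jar down to the midpoint.

Call:
drive_tool:
  rot:
    - [0, 0, -0.013]
    - [0, 0, 0]
    - [0, 0, 0]
    - [0, 0, 0]
    - [0, 0, 0]
    - [0, 0, 0]
    - [0, 0, 0]
  travel:
    - [-0.012, 0.015, 0]
    - [0, 0, 0.02]
    - [0, 0, 0.03]
    - [0, 0, 0.03]
    - [0, 0, 0.02]
    - [0, 0, 0]
    - [0, 0, 0]
  fingers: [0, 0, 0, 0, 0, 0, 0]

```text
t: 6.65
tool_pos: [0.5575, -0.0065, 0.0852]
tcp_rot: [179.4, -0.2, 175.7]
contact_force: [0.7, -0.4, -0.6]
gripper_width: 0.0586
```

```bash
python3 -c "
from h import *
delta((.556,-.028,.0285),174)"
```

```text
t 6.65 pos [ 0.5575 -0.0065  0.0852] rot [179.38  -0.22 175.71] F [ 0.7 -0.4 -0.6] w 0.0586
 travel [-0.0003 -0.0222  0.0565] rotvec [ 0.0108 -0.0041  0.0299]
```

Call:
drive_tool:
  rot:
    - [0.01, 0, 0.03]
    - [0, 0, 0]
    - [0, 0, 0]
    - [0, 0, 0]
  travel:
    - [0, -0.018, 0]
    - [0, 0, 0]
    - [0, 0, 0.02]
    - [0, 0, 0]
  fingers: [0, 0, 0, 0]

```text
t: 7.05
tool_pos: [0.5598, -0.0255, 0.0699]
tcp_rot: [179.9, 0.3, 173.9]
contact_force: [-1.1, 0.9, -1.4]
gripper_width: 0.059
```

```bash
python3 -c "
from h import *
delta((.556,-.028,.0285),174)"
```

```text
t 7.05 pos [ 0.5598 -0.0255  0.0699] rot [179.95   0.31 173.9 ] F [-1.1  0.9 -1.4] w 0.059
 travel [ 0.0037 -0.0029  0.0414] rotvec [ 0.0009  0.0055 -0.0017]
```

Call:
drive_tool:
  rot:
    - [0, 0, 0]
    - [0, 0, 0]
    - [0, 0, 0]
    - [0, 0, 0]
    - [0, 0, 0]
  travel:
    - [0.003, -0.002, 0.015]
    - [0, 0, 0.013]
    - [0, 0, 0.005]
    - [0, 0, 0]
    - [0, 0, 0]
  fingers: [0, 0, 0, 0, 0]

```text
t: 7.55
tool_pos: [0.5618, -0.0282, 0.0413]
tcp_rot: [179.9, 0.9, 173.8]
contact_force: [0.4, 0.3, -2.1]
gripper_width: 0.0585
```

```bash
python3 -c "
from h import *
delta((.556,-.028,.0285),174)"
```

```text
t 7.55 pos [ 0.5618 -0.0282  0.0413] rot [179.87   0.92 173.77] F [ 0.4  0.3 -2.1] w 0.0585
 travel [ 0.006  -0.0005  0.0127] rotvec [ 0.0022  0.0161 -0.0039]
```

Call:
drive_tool:
  rot:
    - [0, 0.016, 0]
    - [0, 0, 0]
    - [0, 0, 0]
    - [0, 0, 0]
    - [0, 0, 0]
  travel:
    - [0.005, 0, 0.006]
    - [0, 0, 0.006]
    - [0, 0, 0.003]
    - [0, 0, 0]
    - [0, 0, 0]
  fingers: [0, 0, 0, 0, 0]

```text
t: 8.05
tool_pos: [0.5586, -0.0274, 0.0279]
tcp_rot: [179.8, 0.2, 173.8]
contact_force: [-1.4, 1.1, -0.2]
gripper_width: 0.0587
```

```bash
python3 -c "
from h import *
delta((.556,-.028,.0285),174)"
```

```text
t 8.05 pos [ 0.5586 -0.0274  0.0279] rot [1.7984e+02 1.6000e-01 1.7380e+02] F [-1.4  1.1 -0.2] w 0.0587
 travel [ 0.0026 -0.0009 -0.0006] rotvec [ 0.0028  0.0027 -0.0034]
```

Call:
drive_tool:
  rot:
    - [0, 0, 0]
    - [0, 0, 0]
    - [0, 0, 0]
    - [0, 0, 0]
    - [0, 0, 0]
    - [0, 0, 0]
    - [0, 0, 0]
    - [0, 0, 0]
    - [0, 0, 0]
  travel:
    - [0, 0, 0]
    - [0, 0, 0]
    - [0, 0, 0]
    - [0, 0, 0]
    - [0, 0, -0.03]
    - [0, 0, -0.045]
    - [0, 0, -0.045]
    - [0, 0, -0.045]
    - [0, 0, -0.02]
  fingers: [100, 100, 100, 100, 100, 100, 100, 100, 100]

```text
t: 8.95
tool_pos: [0.5554, -0.0275, 0.2148]
tcp_rot: [179.9, -0.4, 173.8]
contact_force: [1.0, -0.2, -0.3]
gripper_width: 0.0853
```

Call:
drive_tool:
  rot:
    - [0, 0, 0]
    - [0, 0, 0]
    - [0, 0, 0]
    - [0, 0, 0]
    - [0, 0, 0]
    - [0, 0, 0]
    - [0, 0, 0]
    - [0, 0, 0]
    - [0, 0, 0]
    - [0, 0, 0]
  travel:
    - [0.023, 0.04, 0]
    - [0.023, 0.042, 0]
    - [0.023, 0.042, 0]
    - [0.023, 0.042, 0]
    - [0.023, 0.042, 0]
    - [0.023, 0.042, 0]
    - [0.023, 0.04, 0]
    - [0.02, 0.035, 0]
    - [0, 0, 0]
    - [0, 0, 0]
  fingers: [100, 100, 100, 100, 100, 100, 100, 100, 100, 100]

```text
t: 9.95
tool_pos: [0.4116, 0.3264, 0.2215]
tcp_rot: [179.6, 0.7, 173.4]
contact_force: [0.5, -0.8, -0.7]
gripper_width: 0.0852
```

Run:
```python
from h import *
delta((.396,.355,.18),174)
```

```text
t 9.95 pos [0.4116 0.3264 0.2215] rot [179.64   0.69 173.42] F [ 0.5 -0.8 -0.7] w 0.0852
 travel [0.0193 0.0264 0.0414] rotvec [ 0.0062  0.012  -0.01  ]
```

Call:
drive_tool:
  rot:
    - [0.006, 0.012, -0.01]
    - [0, 0, 0]
    - [0, 0, 0]
    - [0, 0, 0]
  travel:
    - [0.016, 0.022, 0.02]
    - [0, 0, 0.015]
    - [0, 0, 0]
    - [0, 0, 0]
  fingers: [100, 100, 100, 100]

```text
t: 10.35
tool_pos: [0.4015, 0.3476, 0.1867]
tcp_rot: [180.0, 0.2, 173.6]
contact_force: [0.1, 0.0, 0.6]
gripper_width: 0.0854
```

Run:
```python
from h import *
c,im=shot("w5")
h=cv2.cvtColor(im,cv2.COLOR_BGR2HSV)
m=(((h[...,0]<8)|(h[...,0]>172))&(h[...,1]>150)&(h[...,2]>60)).astype(np.uint8)*255
n,l,st,ce=cv2.connectedComponentsWithStats(m);i=1+st[1:,4].argmax();print(st[i],ce[i])
p=proj(c,(.396,.355,.11));print(p)
for q in circ(im,p,20,80): print(q,ray(c,q[:2],.11).round(4))
print(ray(c,ce[i],.108))
delta((*ray(c,ce[i],.108)[:2],.078),174)
# check jar from top
c,im=shot("t2","top");p=proj(c,(.561,-.028,.08));print(p)
big=cv2.resize(im,None,fx=3,fy=3,interpolation=3)
for q in circ(big,p*3,20,50): print(q,ray(c,[q[0]/3-.33,q[1]/3-.33],.08).round(4))
```

```text
[ 258  178   62   65 3049] [287.94096425 210.7861594 ]
[284.25382665 216.3091532 ]
[288.0, 211.5, 30.100000381469727] [0.3926 0.3581 0.11  ]
[286.5, 196.5, 40.400001525878906] [0.3811 0.3582 0.11  ]
[286.5, 196.5, 30.600000381469727] [0.3811 0.3582 0.11  ]
[283.5, 184.5, 26.299999237060547] [0.3721 0.357  0.11  ]
[0.39267699 0.35814378 0.108     ]
t 10.4 pos [0.4019 0.3469 0.1867] rot [-179.99    0.18  173.56] F [-0.1 -1.  -0.1] w 0.0849
 travel [0.0108 0.0101 0.1087] rotvec [-0.0001  0.0032 -0.0077]
[296.72864238 186.05249968]
[888.0, 561.0, 33.29999923706055] [ 0.5594 -0.0252  0.08  ]
[898.5, 562.5, 38.79999923706055] [ 0.5579 -0.0344  0.08  ]
[898.5, 562.5, 28.0] [ 0.5579 -0.0344  0.08  ]
[894.0, 570.0, 33.79999923706055] [ 0.5512 -0.0304  0.08  ]
```

Call:
drive_tool:
  rot:
    - [0, 0, 0]
    - [0, 0, 0]
    - [0, 0, 0]
    - [0, 0, 0]
    - [0, 0, 0]
    - [0, 0, 0]
  travel:
    - [0.009, 0.009, 0.01]
    - [0, 0, 0.025]
    - [0, 0, 0.025]
    - [0, 0, 0.015]
    - [0, 0, 0]
    - [0, 0, 0]
  fingers: [100, 100, 100, 100, 100, 100]

```text
t: 11.05
tool_pos: [0.3947, 0.3613, 0.1121]
tcp_rot: [179.5, 0.4, 173.4]
contact_force: [0.4, -0.2, 0.7]
gripper_width: 0.0852
```

Run:
```python
from h import *
delta((.393,.3575,.078),174)
```

```text
t 11.05 pos [0.3947 0.3613 0.1121] rot [179.5    0.43 173.41] F [ 0.4 -0.2  0.7] w 0.0852
 travel [ 0.0015 -0.0043  0.034 ] rotvec [ 0.0087  0.0076 -0.0102]
```

Call:
drive_tool:
  rot:
    - [0.009, 0.008, -0.01]
    - [0, 0, 0]
    - [0, 0, 0]
    - [0, 0, 0]
    - [0, 0, 0]
    - [0, 0, 0]
    - [0, 0, 0]
    - [0, 0, 0]
    - [0, 0, 0]
    - [0, 0, 0]
  travel:
    - [0.002, -0.003, 0.01]
    - [0, 0, 0.018]
    - [0, 0, 0.008]
    - [0, 0, 0]
    - [0, 0, 0]
    - [0, 0, 0]
    - [0, 0, 0]
    - [0, 0, 0]
    - [0, 0, 0]
    - [0, 0, 0]
  fingers: [100, 100, 100, 100, 0, 0, 0, 0, 0, 0]
  squeeze: 50

```text
t: 12.05
tool_pos: [0.3947, 0.3611, 0.0793]
tcp_rot: [179.7, 0.3, 174.1]
contact_force: [0.6, 0.4, -1.0]
gripper_width: 0.0439
```

Run:
```python
from h import *
delta((.393,.3575,.21),174)
```

```text
t 12.05 pos [0.3947 0.3611 0.0793] rot [179.68   0.26 174.07] F [ 0.6  0.4 -1. ] w 0.0439
 travel [ 0.0007 -0.003  -0.1308] rotvec [0.0056 0.0045 0.0012]
```

Call:
drive_tool:
  rot:
    - [0, 0, 0]
    - [0, 0, 0]
    - [0, 0, 0]
    - [0, 0, 0]
    - [0, 0, 0]
    - [0, 0, 0]
    - [0, 0, 0]
    - [0, 0, 0]
    - [0, 0, 0]
    - [0, 0, 0]
  travel:
    - [0, 0, -0.03]
    - [0, 0, -0.04]
    - [0, 0, -0.04]
    - [0, 0, -0.03]
    - [-0.02, -0.03, 0]
    - [-0.03, -0.038, 0]
    - [-0.03, -0.038, 0]
    - [-0.03, -0.038, 0]
    - [-0.03, -0.038, 0]
    - [-0.03, -0.038, 0]
  fingers: [0, 0, 0, 0, 0, 0, 0, 0, 0, 0]

```text
t: 13.05
tool_pos: [0.5388, 0.1304, 0.2204]
tcp_rot: [179.4, -0.2, 175.6]
contact_force: [1.0, 0.9, -2.8]
gripper_width: 0.0438
```

Run:
```python
from h import *
delta((.640,-.037,.2),174)
```

```text
t 13.05 pos [0.5388 0.1304 0.2204] rot [179.42  -0.18 175.64] F [ 1.   0.9 -2.8] w 0.0438
 travel [-0.1136 -0.1594  0.0184] rotvec [ 0.01   -0.0033  0.0287]
```

Call:
drive_tool:
  rot:
    - [0.01, 0, 0.028]
    - [0, 0, 0]
    - [0, 0, 0]
    - [0, 0, 0]
    - [0, 0, 0]
    - [0, 0, 0]
    - [0, 0, 0]
  travel:
    - [-0.03, -0.035, 0]
    - [-0.03, -0.035, 0]
    - [-0.027, -0.035, 0]
    - [-0.01, -0.015, 0]
    - [0, 0, 0]
    - [0, 0, 0]
    - [0, 0, 0]
  fingers: [0, 0, 0, 0, 0, 0, 0]

```text
t: 13.75
tool_pos: [0.6262, -0.013, 0.2153]
tcp_rot: [-179.6, -0.5, 173.3]
contact_force: [-1.3, 0.2, -3.4]
gripper_width: 0.0441
```

Run:
```python
from h import *
delta((.640,-.037,.2),174)
```

```text
t 13.75 pos [ 0.6262 -0.013   0.2153] rot [-179.63   -0.47  173.26] F [-1.3  0.2 -3.4] w 0.0441
 travel [-0.0166 -0.0221  0.0153] rotvec [-0.0063 -0.0083 -0.0129]
```

Call:
drive_tool:
  rot:
    - [0, -0.008, -0.012]
    - [0, 0, 0]
    - [0, 0, 0]
    - [0, 0, 0]
    - [0, 0, 0]
    - [0, 0, 0]
  travel:
    - [-0.012, -0.018, 0.005]
    - [-0.004, -0.004, 0.01]
    - [0, 0, 0.02]
    - [0, 0, 0.02]
    - [0, 0, 0]
    - [0, 0, 0]
  fingers: [0, 0, 0, 0, 0, 0]

```text
t: 14.35
tool_pos: [0.6373, -0.0202, 0.1587]
tcp_rot: [179.7, -0.2, 175.0]
contact_force: [0.9, 0.2, -1.3]
gripper_width: 0.0435
```

Run:
```python
from h import *
delta((.640,-.037,.08),174)
```

```text
t 14.35 pos [ 0.6373 -0.0202  0.1587] rot [179.69  -0.2  175.01] F [ 0.9  0.2 -1.3] w 0.0435
 travel [-0.0045 -0.0169  0.0786] rotvec [ 0.0053 -0.0036  0.0176]
```

Call:
drive_tool:
  rot:
    - [0.005, 0, 0.017]
    - [0, 0, 0]
    - [0, 0, 0]
    - [0, 0, 0]
    - [0, 0, 0]
    - [0, 0, 0]
  travel:
    - [-0.006, -0.014, 0]
    - [0, 0, 0.01]
    - [0, 0, 0.02]
    - [0, 0, 0.02]
    - [0, 0, 0]
    - [0, 0, 0]
  fingers: [0, 0, 0, 0, 0, 0]

```text
t: 14.95
tool_pos: [0.646, -0.0356, 0.1114]
tcp_rot: [179.9, 0.3, 173.9]
contact_force: [0.9, 0.8, -3.0]
gripper_width: 0.0439
```

Run:
```python
from h import *
delta((.640,-.037,.08),174)
```

```text
t 14.95 pos [ 0.646  -0.0356  0.1114] rot [179.95   0.35 173.94] F [ 0.9  0.8 -3. ] w 0.0439
 travel [ 0.006  -0.002   0.0314] rotvec [ 0.0009  0.0061 -0.001 ]
```

Call:
drive_tool:
  rot:
    - [0, 0.006, 0]
    - [0, 0, 0]
    - [0, 0, 0]
    - [0, 0, 0]
    - [0, 0, 0]
  travel:
    - [0.005, 0, 0.008]
    - [0.003, 0, 0.012]
    - [0, 0, 0.007]
    - [0, 0, 0]
    - [0, 0, 0]
  fingers: [0, 0, 0, 0, 0]

```text
t: 15.45
tool_pos: [0.639, -0.035, 0.0849]
tcp_rot: [179.9, 0.2, 173.9]
contact_force: [0.4, -0.7, -2.2]
gripper_width: 0.0438
```

Run:
```python
from h import *
delta((.640,-.037,.08),174)
```

```text
t 15.45 pos [ 0.639  -0.035   0.0849] rot [179.93   0.23 173.92] F [ 0.4 -0.7 -2.2] w 0.0438
 travel [-0.0011 -0.0019  0.0049] rotvec [ 0.0013  0.004  -0.0014]
```

Call:
drive_tool:
  rot:
    - [0, 0.004, 0]
    - [0, 0, 0]
    - [0, 0, 0]
    - [0, 0, 0]
  travel:
    - [0, 0, 0.004]
    - [0, 0, 0.003]
    - [0, 0, 0]
    - [0, 0, 0]
  fingers: [0, 0, 0, 0]

```text
t: 15.85
tool_pos: [0.6409, -0.0352, 0.0796]
tcp_rot: [179.9, 0.2, 173.9]
contact_force: [-0.6, -0.3, -2.8]
gripper_width: 0.0439
```

Call:
drive_tool:
  rot:
    - [0, 0, 0]
    - [0, 0, 0]
    - [0, 0, 0]
    - [0, 0, 0]
    - [0, 0, 0]
    - [0, 0, 0]
    - [0, 0, 0]
    - [0, 0, 0]
    - [0, 0, 0]
    - [0, 0, 0]
  travel:
    - [0, 0, 0.001]
    - [0, 0, 0]
    - [0, 0, 0]
    - [0, 0, 0]
    - [0, 0, 0]
    - [0, 0, -0.02]
    - [0, 0, -0.04]
    - [0, 0, -0.04]
    - [0, 0, -0.03]
    - [0, 0, 0]
  fingers: [0, 100, 100, 100, 100, 100, 100, 100, 100, 100]

```text
t: 16.85
tool_pos: [0.6402, -0.0352, 0.2129]
tcp_rot: [179.9, 0.2, 173.9]
contact_force: [-0.2, -0.5, 0.1]
gripper_width: 0.085
```

Call:
drive_tool:
  rot:
    - [0, 0, 0]
    - [0, 0, 0]
    - [0, 0, 0]
    - [0, 0, 0]
    - [0, 0, 0]
    - [0, 0, 0]
    - [0, 0, 0]
    - [0, 0, 0]
    - [0, 0, 0]
    - [0, 0, 0]
  travel:
    - [0.035, 0.03, 0]
    - [0.038, 0.032, 0]
    - [0.038, 0.032, 0]
    - [0.038, 0.032, 0]
    - [0.038, 0.032, 0]
    - [0.038, 0.032, 0]
    - [0.038, 0.032, 0]
    - [0.035, 0.03, 0]
    - [0, 0, 0]
    - [0, 0, 0]
  fingers: [100, 100, 100, 100, 100, 100, 100, 100, 100, 100]

```text
t: 17.85
tool_pos: [0.3623, 0.2503, 0.2034]
tcp_rot: [-179.7, 0.0, 173.9]
contact_force: [0.2, -0.1, -0.2]
gripper_width: 0.0854
```

Run:
```python
from h import *
delta((.357,.264,.15),174)
```

```text
t 17.85 pos [0.3623 0.2503 0.2034] rot [-1.7969e+02  2.0000e-02  1.7394e+02] F [ 0.2 -0.1 -0.2] w 0.0854
 travel [0.0068 0.0133 0.0533] rotvec [-0.0053  0.0003 -0.001 ]
```

Call:
drive_tool:
  rot:
    - [0, 0, 0]
    - [0, 0, 0]
    - [0, 0, 0]
    - [0, 0, 0]
    - [0, 0, 0]
  travel:
    - [0.005, 0.011, 0.02]
    - [0, 0, 0.03]
    - [0, 0, 0.02]
    - [0, 0, 0]
    - [0, 0, 0]
  fingers: [100, 100, 100, 100, 100]

```text
t: 18.35
tool_pos: [0.3625, 0.2581, 0.131]
tcp_rot: [-179.7, 0.1, 173.5]
contact_force: [0.0, -0.3, 0.4]
gripper_width: 0.0854
```

Run:
```python
from h import *
delta((.357,.264,.12),174)
c,im=shot("w6");p=proj(c,(.357,.264,.02));print(p)
for q in circ(im,p,20,80): print(q,ray(c,q[:2],.02).round(4))
m=cv2.inRange(cv2.cvtColor(im,cv2.COLOR_BGR2HSV),(0,0,110),(180,70,255))
n,l,st,ce=cv2.connectedComponentsWithStats(m)
for i in range(1,n):
  if st[i,4]>800: print(st[i],ce[i],ray(c,ce[i],.02).round(4))
c,im2=shot("t3","top");p=proj(c,(.641,-.035,.11));print(p)
h=cv2.cvtColor(im2,cv2.COLOR_BGR2HSV);m=(((h[...,0]<8)|(h[...,0]>172))&(h[...,1]>150)&(h[...,2]>90)).astype(np.uint8)
n,l,st,ce=cv2.connectedComponentsWithStats(m);i=1+st[1:,4].argmax();print(st[i],ray(c,ce[i],.11))
cv2.imwrite("pics/cmb.png",np.vstack([cv2.resize(im[:,:],(400,300)),cv2.resize(im2[100:250,180:400],(400,273),interpolation=3)]))
```

```text
t 18.35 pos [0.3625 0.2581 0.131 ] rot [-1.7968e+02  1.4000e-01  1.7346e+02] F [ 0.  -0.3  0.4] w 0.0854
 travel [0.0062 0.0053 0.0109] rotvec [-0.0056  0.0025 -0.0095]
[282.30100678 203.63074226]
[282.0, 199.5, 30.299999237060547] [0.3534 0.2641 0.02  ]
[148.5, 196.5, 24.0] [0.338  0.1523 0.02  ]
[135.0, 213.0, 40.400001525878906] [0.3511 0.1371 0.02  ]
[219.0, 342.0, 27.0] [0.4924 0.1859 0.02  ]
[ 538  152   22  191 3261] [550.66819994 240.59184299] [0.4182 0.5002 0.02  ]
[ 251  166   66   67 3488] [283.17029817 199.24799312] [0.3533 0.2651 0.02  ]
[   0  278   54   78 2550] [ 21.69568627 308.53607843] [ 0.4348 -0.0023  0.02  ]
[ 170  318   84   70 4404] [213.07606721 347.62579473] [0.4986 0.1787 0.02  ]
[299.23037242 153.72445393]
[293 145  18  19 259] [ 0.63975153 -0.0396248   0.11      ]
```

View pics/cmb.png

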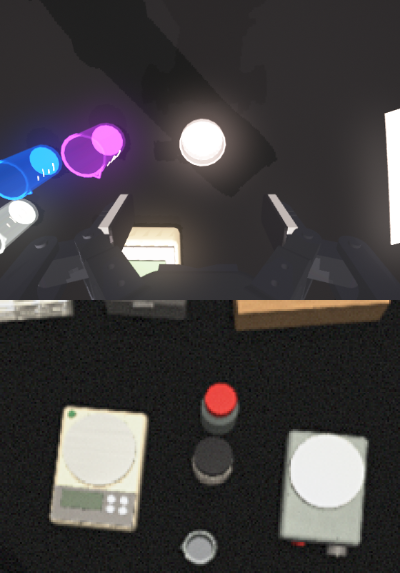

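The dish is at (282,199) in the wrist view, (.354,.264) in world. The top crop shows the jar and bottle standing midway, in line.

Call:
drive_tool:
  rot:
    - [0, 0, -0.009]
    - [0, 0, 0]
    - [0, 0, 0]
    - [0, 0, 0]
    - [0, 0, 0]
    - [0, 0, 0]
  travel:
    - [0.008, 0.005, 0.01]
    - [0, 0, 0.025]
    - [0, 0, 0.03]
    - [0, 0, 0.02]
    - [0, 0, 0]
    - [0, 0, 0]
  fingers: [100, 100, 100, 100, 100, 100]

```text
t: 19.05
tool_pos: [0.3579, 0.27, 0.048]
tcp_rot: [179.6, 0.7, 174.1]
contact_force: [0.4, 0.0, 0.5]
gripper_width: 0.0855
```

Run:
```python
from h import *
delta((.354,.264,.001),174)
```

```text
t 19.05 pos [0.3579 0.27   0.048 ] rot [179.64   0.67 174.12] F [0.4 0.  0.5] w 0.0855
 travel [ 0.0038 -0.0067  0.047 ] rotvec [0.0063 0.0116 0.0022]
```

Call:
drive_tool:
  rot:
    - [0.006, 0.011, 0]
    - [0, 0, 0]
    - [0, 0, 0]
    - [0, 0, 0]
    - [0, 0, 0]
    - [0, 0, 0]
  travel:
    - [0.004, -0.005, 0.01]
    - [0, 0, 0.015]
    - [0, 0, 0.01]
    - [0, 0, 0.004]
    - [0, 0, 0]
    - [0, 0, 0]
  fingers: [100, 100, 100, 100, 100, 100]

```text
t: 19.65
tool_pos: [0.3558, 0.2678, 0.0109]
tcp_rot: [179.6, 0.3, 174.1]
contact_force: [0.8, -0.2, 0.0]
gripper_width: 0.0852
```

Run:
```python
from h import *
delta((.354,.264,.001),174)
```

```text
t 19.65 pos [0.3558 0.2678 0.0109] rot [179.65   0.32 174.15] F [ 0.8 -0.2  0. ] w 0.0852
 travel [ 0.0015 -0.0041  0.0099] rotvec [0.0061 0.0056 0.0026]
```

Call:
drive_tool:
  rot:
    - [0.006, 0.005, 0]
    - [0, 0, 0]
    - [0, 0, 0]
    - [0, 0, 0]
    - [0, 0, 0]
    - [0, 0, 0]
    - [0, 0, 0]
    - [0, 0, 0]
    - [0, 0, 0]
  travel:
    - [0.001, -0.004, 0.005]
    - [0, 0, 0.003]
    - [0, 0, 0]
    - [0, 0, 0]
    - [0, 0, 0]
    - [0, 0, 0]
    - [0, 0, 0]
    - [0, 0, 0]
    - [0, 0, 0]
  fingers: [100, 100, 100, 0, 0, 0, 0, 0, 0]
  squeeze: 25

```text
t: 20.55
tool_pos: [0.3554, 0.2645, 0.0039]
tcp_rot: [179.9, 0.1, 174.2]
contact_force: [-0.6, -0.2, 0.3]
gripper_width: 0.054
```

Run:
```python
from h import *
delta((.577,.138,.15),174)
```

```text
t 20.55 pos [0.3554 0.2645 0.0039] rot [1.7990e+02 1.4000e-01 1.7415e+02] F [-0.6 -0.2  0.3] w 0.054
 travel [-0.2336 -0.103  -0.1458] rotvec [0.0018 0.0024 0.0027]
```

Call:
drive_tool:
  rot:
    - [0, 0, 0]
    - [0, 0, 0]
    - [0, 0, 0]
    - [0, 0, 0]
    - [0, 0, 0]
    - [0, 0, 0]
    - [0, 0, 0]
    - [0, 0, 0]
    - [0, 0, 0]
    - [0, 0, 0]
  travel:
    - [0, 0, -0.02]
    - [0, 0, -0.04]
    - [0, 0, -0.04]
    - [0, 0, -0.04]
    - [-0.03, -0.013, 0]
    - [-0.04, -0.018, 0]
    - [-0.04, -0.018, 0]
    - [-0.04, -0.018, 0]
    - [-0.035, -0.016, 0]
    - [-0.02, -0.009, 0]
  fingers: [0, 0, 0, 0, 0, 0, 0, 0, 0, 0]

```text
t: 21.55
tool_pos: [0.5529, 0.1535, 0.1491]
tcp_rot: [179.9, 0.1, 175.0]
contact_force: [-0.3, -0.2, -0.5]
gripper_width: 0.0542
```

Call:
drive_tool:
  rot:
    - [0, 0, 0]
    - [0, 0, 0]
  travel:
    - [0, 0, 0]
    - [0, 0, 0]
  fingers: [0, 0]

```text
t: 21.75
tool_pos: [0.5552, 0.1499, 0.1479]
tcp_rot: [180.0, 0.1, 174.6]
contact_force: [-0.6, 0.1, -0.8]
gripper_width: 0.0542
```

Run:
```python
from h import *
delta((.577,.138,.13),174)
```

```text
t 21.75 pos [0.5552 0.1499 0.1479] rot [1.7998e+02 1.2000e-01 1.7459e+02] F [-0.6  0.1 -0.8] w 0.0542
 travel [-0.0228 -0.0098  0.018 ] rotvec [0.0004 0.0021 0.0103]
```

Call:
drive_tool:
  rot:
    - [0, 0, 0.01]
    - [0, 0, 0]
    - [0, 0, 0]
    - [0, 0, 0]
  travel:
    - [-0.02, -0.008, 0]
    - [-0.002, -0.001, 0]
    - [0, 0, 0]
    - [0, 0, 0]
  fingers: [0, 0, 0, 0]

```text
t: 22.15
tool_pos: [0.5708, 0.1442, 0.1471]
tcp_rot: [179.8, -0.3, 174.5]
contact_force: [-0.2, 0.3, -0.3]
gripper_width: 0.0543
```

Run:
```python
from h import *
delta((.577,.138,.13),174)
c,im=shot("w7");print(proj(c,(.577,.138,.056)))
h=cv2.cvtColor(im,cv2.COLOR_BGR2HSV)
```

```text
t 22.15 pos [0.5708 0.1442 0.1471] rot [179.84  -0.28 174.46] F [-0.2  0.3 -0.3] w 0.0543
 travel [-0.0068 -0.0056  0.017 ] rotvec [ 0.0028 -0.0049  0.0081]
[267.95844613 226.90386999]
```

View pics/w7.png

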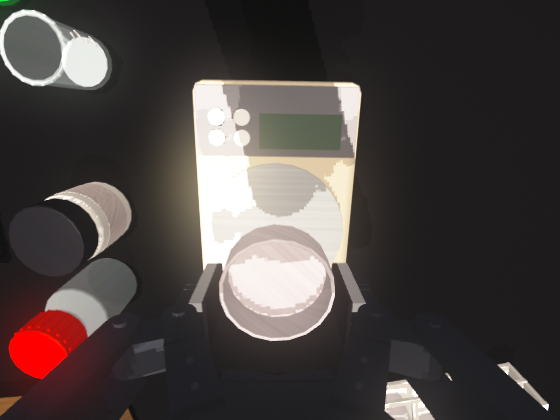

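The pan rim spans columns 212–345, with its near edge at row 164. The dish, centred at column 277, is lined up with it in y.

Run:
```python
from h import *
c=ctrl.get_calibration("wrist")
e=ray(c,(277,164),.056);print("pan near edge",e,"centre",e+.055*np.array([.9945,-.105,0]))
print(ray(c,(212,225),.056),ray(c,(345,225),.056))
print("dish bottom near rim/top", ray(c,(277,338),.163), ray(c,(277,226),.163))
for n,X in(("tcpaxis .15",(.5708,.1442,.15)),("tcp axis .056",(.5708,.1442,.056))): print(n,proj(c,X))
delta((.577,.142,.08),174)
```

```text
pan near edge [0.52755635 0.1505475  0.056     ] centre [0.58225385 0.1447725  0.056     ]
[0.57080742 0.09440688 0.056     ] [0.58107229 0.19986811 0.056     ]
dish bottom near rim/top [0.59633188 0.14355232 0.163     ] [0.53815487 0.1491392  0.163     ]
tcpaxis .15 [273.34256939 278.80565909]
tcp axis .056 [274.23799532 219.26046709]
t 22.2 pos [0.5706 0.1447 0.1471] rot [179.81  -0.3  174.5 ] F [-1.1  0.6  0.2] w 0.054
 travel [-0.007  -0.0023  0.067 ] rotvec [ 0.0033 -0.0053  0.0087]
```

Call:
drive_tool:
  rot:
    - [0.003, -0.005, 0.008]
    - [0, 0, 0]
    - [0, 0, 0]
    - [0, 0, 0]
    - [0, 0, 0]
    - [0, 0, 0]
  travel:
    - [-0.01, -0.002, 0.01]
    - [0, 0, 0.02]
    - [0, 0, 0.02]
    - [0, 0, 0.005]
    - [0, 0, 0]
    - [0, 0, 0]
  fingers: [0, 0, 0, 0, 0, 0]

```text
t: 22.8
tool_pos: [0.5806, 0.1446, 0.0896]
tcp_rot: [179.9, 0.1, 174.2]
contact_force: [0.1, 0.6, -0.3]
gripper_width: 0.0539
```

Run:
```python
from h import *
delta((.581,.142,.061),174)
```

```text
t 22.8 pos [0.5806 0.1446 0.0896] rot [1.7990e+02 9.0000e-02 1.7423e+02] F [ 0.1  0.6 -0.3] w 0.0539
 travel [-0.0006 -0.0026  0.0286] rotvec [0.0017 0.0016 0.0041]
```

Call:
drive_tool:
  rot:
    - [0, 0, 0]
    - [0, 0, 0]
    - [0, 0, 0]
    - [0, 0, 0]
    - [0, 0, 0]
  travel:
    - [0, -0.002, 0.01]
    - [0, 0, 0.01]
    - [0, 0, 0.004]
    - [0, 0, 0]
    - [0, 0, 0]
  fingers: [0, 0, 0, 0, 0]

```text
t: 23.3
tool_pos: [0.582, 0.1428, 0.0656]
tcp_rot: [179.8, 0.3, 174.2]
contact_force: [-0.4, 0.8, 0.6]
gripper_width: 0.0542
```

Run:
```python
from h import *
delta((.581,.142,.060),174)
```

```text
t 23.3 pos [0.582  0.1428 0.0656] rot [179.83   0.31 174.22] F [-0.4  0.8  0.6] w 0.0542
 travel [ 0.001  -0.0009  0.0056] rotvec [0.003  0.0054 0.0038]
```

Call:
drive_tool:
  rot:
    - [0.003, 0.005, 0]
    - [0, 0, 0]
    - [0, 0, 0]
    - [0, 0, 0]
    - [0, 0, 0]
  travel:
    - [0, 0, 0.003]
    - [0, 0, 0.002]
    - [0, 0, 0.0015]
    - [0, 0, 0]
    - [0, 0, 0]
  fingers: [0, 0, 0, 0, 0]

```text
t: 23.8
tool_pos: [0.5831, 0.1431, 0.0599]
tcp_rot: [180.0, 0.1, 174.2]
contact_force: [0.7, 0.8, 0.6]
gripper_width: 0.0541
```

Call:
drive_tool:
  rot:
    - [0, 0, 0]
    - [0, 0, 0]
    - [0, 0, 0]
    - [0, 0, 0]
    - [0, 0, 0]
    - [0, 0, 0]
    - [0, 0, 0]
    - [0, 0, 0]
    - [0, 0, 0]
    - [0, 0, 0]
  travel:
    - [0, 0, 0]
    - [0, 0, 0]
    - [0, 0, 0]
    - [0, 0, 0]
    - [0, 0, -0.02]
    - [0, 0, -0.04]
    - [0, 0, -0.04]
    - [0, 0, -0.03]
    - [0, 0, 0]
    - [0, 0, 0]
  fingers: [100, 100, 100, 100, 100, 100, 100, 100, 100, 100]

```text
t: 24.8
tool_pos: [0.5814, 0.1427, 0.1928]
tcp_rot: [-179.9, -0.1, 174.2]
contact_force: [-0.1, -0.5, -0.4]
gripper_width: 0.0853
```

Run:
```python
from h import *
c,im=shot("w8");c2,im2=shot("t4","top")
for X in((.577,.138,.056),(.58,.143,.076)): print(proj(c,X),proj(c2,X))
cv2.imwrite("pics/cmb2.png",np.vstack([cv2.resize(im,(400,300)),cv2.resize(im2[140:230,190:280],(300,300),interpolation=3)]) if 0 else np.hstack([cv2.resize(im,(400,300)),cv2.resize(im2[145:225,195:285],(338,300),interpolation=3)]))
delta((.434,-.006,.16),174)
```

```text
[270.08379894 198.72334921] [235.34852311 182.73200549]
[275.68472958 207.48087835] [232.64850833 180.1305859 ]
t 24.9 pos [0.5812 0.1427 0.1921] rot [-1.7993e+02 -1.5000e-01  1.7422e+02] F [-0.  -0.2  0.3] w 0.0852
 travel [ 0.1314 -0.1627  0.0327] rotvec [-0.0013 -0.0027  0.0039]
```

View pics/cmb2.png

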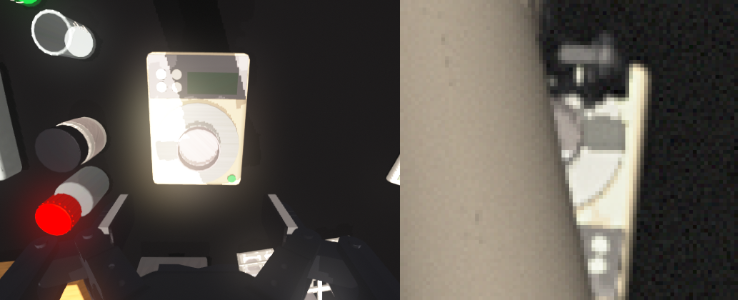

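The dish rim (about (277,204)) and the pan (about (279,200)) coincide within 2–3 mm: centred and upright. Next is the beaker.

Call:
drive_tool:
  rot:
    - [0, 0, 0]
    - [0, 0, 0]
    - [0, 0, 0]
    - [0, 0, 0]
    - [0, 0, 0]
    - [0, 0, 0]
    - [0, 0, 0]
    - [0, 0, 0]
  travel:
    - [0.025, -0.032, 0]
    - [0.032, -0.04, 0]
    - [0.032, -0.04, 0]
    - [0.03, -0.035, 0]
    - [0.015, -0.02, 0]
    - [0, 0, 0.02]
    - [0, 0, 0]
    - [0, 0, 0]
  fingers: [100, 100, 100, 100, 100, 100, 100, 100]

```text
t: 25.7
tool_pos: [0.4177, -0.0143, 0.1598]
tcp_rot: [-179.7, -1.5, 174.3]
contact_force: [0.2, -0.0, 0.5]
gripper_width: 0.0856
```

Run:
```python
from h import *
delta((.434,-.006,.16),174)
c,im=shot("w9");p=proj(c,(.434,-.006,.064));print(p)
for q in circ(im,p,20,80): print(q,ray(c,q[:2],.064).round(4))
```

```text
t 25.7 pos [ 0.4177 -0.0143  0.1598] rot [-179.72   -1.5   174.26] F [ 0.2 -0.   0.5] w 0.0856
 travel [-0.0154  0.0099 -0.0006] rotvec [-0.0049 -0.0262  0.0046]
[287.96118821 237.27811568]
[288.0, 234.0, 25.799999237060547] [ 0.4312 -0.0057  0.064 ]
[279.0, 330.0, 26.5] [ 0.5226 -0.0221  0.064 ]
[222.0, 145.5, 21.5] [ 0.3555 -0.049   0.064 ]
[277.5, 352.5, 26.899999618530273] [ 0.5472 -0.0259  0.064 ]
```

View pics/w9.png

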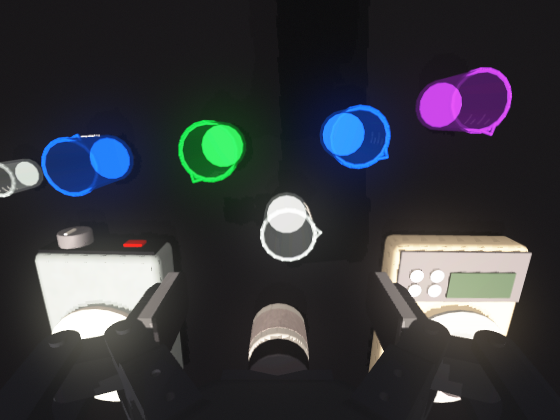

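The clear beaker's rim is at (288,234) and its spout points right, along +y (321,233), which is the jaw direction. I turn the jaws by 90° so they grip along x: the fingers then avoid the spout and pass between the green and blue look-alikes.

Call:
drive_tool:
  rot:
    - [0, -0.026, 0.14]
    - [0, 0, 0.148]
    - [0, 0, 0.148]
    - [0, 0, 0.148]
    - [0, 0, 0.148]
    - [0, 0, 0.148]
    - [0, 0, 0.148]
    - [0, 0, 0.148]
    - [0, 0, 0.148]
    - [0, 0, 0.148]
  travel:
    - [-0.014, 0.009, 0]
    - [0, 0, 0]
    - [0, 0, 0]
    - [0, 0, 0]
    - [0, 0, 0]
    - [0, 0, 0]
    - [0, 0, 0]
    - [0, 0, 0]
    - [0, 0, 0]
    - [0, 0, 0]
  fingers: [100, 100, 100, 100, 100, 100, 100, 100, 100, 100]

```text
t: 26.75
tool_pos: [0.4413, 0.0028, 0.1625]
tcp_rot: [179.7, 0.3, 88.7]
contact_force: [-0.6, -0.1, 0.3]
gripper_width: 0.0855
```

Run:
```python
from h import *
delta((.432,-.006,.13),84)
```

```text
t 26.75 pos [0.4413 0.0028 0.1625] rot [179.73   0.35  88.69] F [-0.6 -0.1  0.3] w 0.0855
 travel [-0.0088 -0.0093  0.0325] rotvec [0.005  0.0059 0.0819]
```

Call:
drive_tool:
  rot:
    - [0.005, 0.006, 0.08]
    - [0, 0, 0]
    - [0, 0, 0]
    - [0, 0, 0]
  travel:
    - [-0.008, -0.008, 0.01]
    - [0, 0, 0.012]
    - [0, 0, 0]
    - [0, 0, 0]
  fingers: [100, 100, 100, 100]

```text
t: 27.15
tool_pos: [0.4371, -0.0017, 0.142]
tcp_rot: [179.8, -0.0, 84.2]
contact_force: [-0.6, 0.4, 1.4]
gripper_width: 0.0854
```

Run:
```python
from h import *
delta((.432,-.006,.03),84)
c,im=shot("w10");p=proj(c,(.432,-.006,.064));print(p)
for q in circ(im,p,20,80): print(q,ray(c,q[:2],.064).round(4))
```

```text
t 27.15 pos [ 0.4371 -0.0017  0.142 ] rot [ 1.7977e+02 -4.0000e-02  8.4210e+01] F [-0.6  0.4  1.4] w 0.0854
 travel [-0.0049 -0.0051  0.1119] rotvec [ 0.004  -0.0008  0.0036]
[270.11606387 231.29342976]
[270.0, 229.5, 27.899999618530273] [ 0.4321 -0.0045  0.064 ]
[255.0, 220.5, 43.29999923706055] [0.4217 0.0037 0.064 ]
[271.5, 207.0, 22.200000762939453] [0.4351 0.013  0.064 ]
[204.0, 268.5, 25.299999237060547] [ 0.3767 -0.032   0.064 ]
```

Call:
drive_tool:
  rot:
    - [0.004, 0, 0.003]
    - [0, 0, 0]
    - [0, 0, 0]
    - [0, 0, 0]
    - [0, 0, 0]
    - [0, 0, 0]
    - [0, 0, 0]
  travel:
    - [-0.004, -0.005, 0.01]
    - [0, 0, 0.02]
    - [0, 0, 0.025]
    - [0, 0, 0.02]
    - [0, 0, 0.01]
    - [0, 0, 0]
    - [0, 0, 0]
  fingers: [100, 100, 100, 100, 100, 100, 100]

```text
t: 27.9
tool_pos: [0.4335, -0.0052, 0.0554]
tcp_rot: [179.7, -0.1, 84.1]
contact_force: [-0.4, 0.2, 0.5]
gripper_width: 0.0854
```

Run:
```python
from h import *
delta((.432,-.005,.024),84)
```

```text
t 27.9 pos [ 0.4335 -0.0052  0.0554] rot [ 1.7974e+02 -1.0000e-01  8.4140e+01] F [-0.4  0.2  0.5] w 0.0854
 travel [-0.0001 -0.0017  0.0314] rotvec [ 0.0046 -0.0017  0.0024]
```

Call:
drive_tool:
  rot:
    - [0.004, 0, 0]
    - [0, 0, 0]
    - [0, 0, 0]
    - [0, 0, 0]
    - [0, 0, 0]
    - [0, 0, 0]
    - [0, 0, 0]
    - [0, 0, 0]
    - [0, 0, 0]
    - [0, 0, 0]
  travel:
    - [0, -0.002, 0.01]
    - [0, 0, 0.012]
    - [0, 0, 0.007]
    - [0, 0, 0]
    - [0, 0, 0]
    - [0, 0, 0]
    - [0, 0, 0]
    - [0, 0, 0]
    - [0, 0, 0]
    - [0, 0, 0]
  fingers: [100, 100, 100, 100, 0, 0, 0, 0, 0, 0]
  squeeze: 25

```text
t: 28.9
tool_pos: [0.4356, -0.0046, 0.0287]
tcp_rot: [179.5, -0.2, 84.2]
contact_force: [-0.2, -0.2, -0.1]
gripper_width: 0.0449
```

Run:
```python
from h import *
delta((.54,-.196,.17),84)
```

```text
t 28.9 pos [ 0.4356 -0.0046  0.0287] rot [179.45  -0.23  84.17] F [-0.2 -0.2 -0.1] w 0.0449
 travel [-0.1792  0.1247 -0.1408] rotvec [ 0.0096 -0.004   0.0029]
```

Call:
drive_tool:
  rot:
    - [0, 0, 0]
    - [0, 0, 0]
    - [0, 0, 0]
    - [0, 0, 0]
    - [0, 0, 0]
    - [0, 0, 0]
    - [0, 0, 0]
    - [0, 0, 0]
    - [0, 0, 0]
    - [0, 0, 0]
  travel:
    - [0, 0, -0.02]
    - [0, 0, -0.035]
    - [0, 0, -0.04]
    - [0, 0, -0.03]
    - [-0.02, 0.014, 0]
    - [-0.04, 0.028, 0]
    - [-0.04, 0.028, 0]
    - [-0.04, 0.028, 0]
    - [-0.025, 0.017, 0]
    - [0, 0, 0]
  fingers: [0, 0, 0, 0, 0, 0, 0, 0, 0, 0]

```text
t: 29.9
tool_pos: [0.5354, -0.1839, 0.158]
tcp_rot: [179.5, -0.2, 84.7]
contact_force: [-1.2, -0.3, -0.7]
gripper_width: 0.0447
```

Call:
drive_tool:
  rot:
    - [0, 0, 0]
  travel:
    - [0, 0, 0]
  fingers: [0]

```text
t: 30.0
tool_pos: [0.535, -0.1842, 0.1573]
tcp_rot: [179.5, -0.2, 84.7]
contact_force: [-0.2, 0.8, -0.1]
gripper_width: 0.0452
```

Run:
```python
from h import *
delta((.541,-.194,.17),84)
```

```text
t 30.0 pos [ 0.535  -0.1842  0.1573] rot [179.54  -0.19  84.66] F [-0.2  0.8 -0.1] w 0.0452
 travel [-0.0092  0.007  -0.0127] rotvec [ 0.008  -0.0034  0.0115]
```

Call:
drive_tool:
  rot:
    - [0.008, -0.003, 0.011]
    - [0, 0, 0]
    - [0, 0, 0]
  travel:
    - [-0.009, 0.006, 0]
    - [0, 0, 0]
    - [0, 0, 0]
  fingers: [0, 0, 0]

```text
t: 30.3
tool_pos: [0.5387, -0.1893, 0.1564]
tcp_rot: [-179.8, -0.2, 84.2]
contact_force: [-0.4, 0.5, -1.8]
gripper_width: 0.0449
```

Run:
```python
from h import *
delta((.541,-.194,.10),84)
c,im=shot("w11");print(proj(c,(.541,-.194,.06)))
```

```text
t 30.3 pos [ 0.5387 -0.1893  0.1564] rot [-179.79   -0.24   84.25] F [-0.4  0.5 -1.8] w 0.0449
 travel [-0.0046  0.003   0.0563] rotvec [-0.0036 -0.0042  0.0044]
[280.56888656 223.05813854]
```

View pics/w11.png

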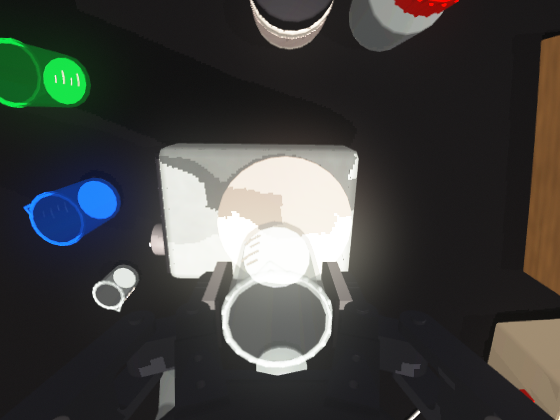

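The plate's rim spans columns 217–352 with its top at row 156, so its centre is about (284.5,222). The held beaker is at column 277.

Run:
```python
from h import *
c=ctrl.get_calibration("wrist")
print(ray(c,(284.5,222),.06)); e=ray(c,(286,156),.06);print(e,e-.055*np.array([.105,.9945,0]))
print("beaker bottom centre",ray(c,(277,252),.1277+.003),"rim",ray(c,(277,320),.1917), "axis",proj(c,(.5387,-.1893,.1277)))
```

```text
[ 0.54431983 -0.19338323  0.06      ]
[ 0.55036756 -0.14058778  0.06      ] [ 0.54459256 -0.19528528  0.06      ]
beaker bottom centre [ 0.53911623 -0.18683989  0.1307    ] rim [ 0.53912166 -0.18901182  0.1917    ] axis [276.7372108  253.67698142]
```

Call:
drive_tool:
  rot:
    - [-0.004, -0.004, 0.004]
    - [0, 0, 0]
    - [0, 0, 0]
    - [0, 0, 0]
    - [0, 0, 0]
    - [0, 0, 0]
  travel:
    - [-0.006, 0.004, 0.005]
    - [0, 0, 0.015]
    - [0, 0, 0.02]
    - [0, 0, 0.012]
    - [0, 0, 0]
    - [0, 0, 0]
  fingers: [0, 0, 0, 0, 0, 0]

```text
t: 30.95
tool_pos: [0.5428, -0.1927, 0.103]
tcp_rot: [179.8, -0.1, 84.3]
contact_force: [-0.2, 0.3, -0.4]
gripper_width: 0.0449
```

Run:
```python
from h import *
delta((.543,-.196,.089),84)
```

```text
t 30.95 pos [ 0.5428 -0.1927  0.103 ] rot [ 1.7981e+02 -8.0000e-02  8.4310e+01] F [-0.2  0.3 -0.4] w 0.0449
 travel [-0.0032  0.0005  0.014 ] rotvec [ 0.0034 -0.0015  0.0053]
```

Call:
drive_tool:
  rot:
    - [0.003, 0, 0]
    - [0, 0, 0]
    - [0, 0, 0]
    - [0, 0, 0]
    - [0, 0, 0]
  travel:
    - [-0.003, 0, 0.004]
    - [0, 0, 0.006]
    - [0, 0, 0.002]
    - [0, 0, 0]
    - [0, 0, 0]
  fingers: [0, 0, 0, 0, 0]

```text
t: 31.45
tool_pos: [0.5441, -0.1968, 0.0922]
tcp_rot: [179.7, -0.0, 84.3]
contact_force: [-0.6, -0.2, -0.3]
gripper_width: 0.0449
```

Run:
```python
from h import *
delta((.543,-.196,.0887),84)
```

```text
t 31.45 pos [ 0.5441 -0.1968  0.0922] rot [ 1.7975e+02 -3.0000e-02  8.4310e+01] F [-0.6 -0.2 -0.3] w 0.0449
 travel [ 0.0007 -0.0012  0.0035] rotvec [ 0.0044 -0.0005  0.0054]
```

Call:
drive_tool:
  rot:
    - [0.003, 0, 0]
    - [0, 0, 0]
    - [0, 0, 0]
    - [0, 0, 0]
  travel:
    - [0, 0, 0.002]
    - [0, 0, 0.002]
    - [0, 0, 0]
    - [0, 0, 0]
  fingers: [0, 0, 0, 0]

```text
t: 31.85
tool_pos: [0.5446, -0.1969, 0.0885]
tcp_rot: [179.9, -0.0, 84.3]
contact_force: [-0.4, -0.6, -0.7]
gripper_width: 0.0448
```

Call:
drive_tool:
  rot:
    - [0, 0, 0]
    - [0, 0, 0]
    - [0, 0, 0]
    - [0, 0, 0]
    - [0, 0, 0]
    - [0, 0, 0]
    - [0, 0, 0]
    - [0, 0, 0]
    - [0, 0, 0]
    - [0, 0, 0]
  travel:
    - [0, 0, 0]
    - [0, 0, 0]
    - [0, 0, 0]
    - [0, 0, 0]
    - [0, 0, -0.02]
    - [0, 0, -0.035]
    - [0, 0, -0.04]
    - [0, 0, -0.03]
    - [0, 0, 0]
    - [0, 0, 0]
  fingers: [100, 100, 100, 100, 100, 100, 100, 100, 100, 100]

```text
t: 32.85
tool_pos: [0.5434, -0.1965, 0.2172]
tcp_rot: [-180.0, -0.0, 84.3]
contact_force: [0.2, 0.5, -0.4]
gripper_width: 0.0855
```

Run:
```python
from h import *
delta((.521,-.392,.19),84)
c,im=shot("w12")
for X in((.544,-.194,.06),(.5445,-.197,.124)): print(proj(c,X))
for q in circ(im,proj(c,(.5445,-.197,.124)),20,80): print(q,ray(c,q[:2],.124).round(4),ray(c,q[:2],.06).round(4))
```

```text
t 32.85 pos [ 0.5434 -0.1965  0.2172] rot [-1.7998e+02 -5.0000e-02  8.4310e+01] F [ 0.2  0.5 -0.4] w 0.0855
 travel [-0.1968 -0.0029  0.0271] rotvec [-0.0003 -0.0008  0.0053]
[277.17340994 195.4010715 ]
[278.1709588  219.19795996]
[277.5, 219.0, 27.200000762939453] [ 0.544  -0.1968  0.124 ] [ 0.5419 -0.2186  0.06  ]
[277.5, 198.0, 55.5] [ 0.5457 -0.1795  0.124 ] [ 0.5441 -0.1967  0.06  ]
[277.5, 198.0, 21.600000381469727] [ 0.5457 -0.1795  0.124 ] [ 0.5441 -0.1967  0.06  ]
[259.5, 208.5, 42.20000076293945] [ 0.5307 -0.1867  0.124 ] [ 0.525  -0.2057  0.06  ]
```

View pics/w12.png

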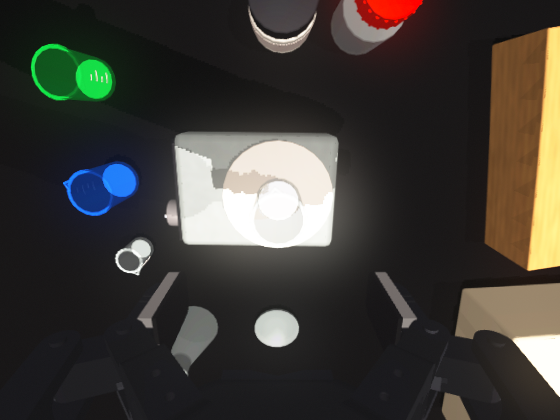

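The beaker base and rim (277.5,219) are concentric with the plate (277.5,198, base height) to within a millimetre. The watch glass shows at (277,327). I move to it.

Call:
drive_tool:
  rot:
    - [0, 0, 0]
    - [0, 0, 0]
    - [0, 0, 0]
    - [0, 0, 0]
    - [0, 0, 0.148]
    - [0, 0, 0.148]
    - [0, 0, 0.148]
    - [0, 0, 0.148]
    - [0, 0, 0.148]
    - [0, 0, 0.02]
  travel:
    - [-0.04, 0, 0]
    - [-0.045, -0.001, 0]
    - [-0.045, -0.001, 0]
    - [-0.045, -0.001, 0.01]
    - [-0.01, 0, 0.01]
    - [0, 0, 0]
    - [0, 0, 0]
    - [0, 0, 0]
    - [0, 0, 0]
    - [0, 0, 0]
  fingers: [100, 100, 100, 100, 100, 100, 100, 100, 100, 100]

```text
t: 33.9
tool_pos: [0.5146, -0.3809, 0.1756]
tcp_rot: [-178.2, 0.4, 41.1]
contact_force: [-0.6, -0.4, -0.5]
gripper_width: 0.0854
```

Call:
drive_tool:
  rot:
    - [0, 0, 0]
    - [0, 0, 0]
  travel:
    - [0, 0, 0]
    - [0, 0, 0]
  fingers: [100, 100]

```text
t: 34.1
tool_pos: [0.5137, -0.38, 0.1732]
tcp_rot: [-178.0, 0.5, 41.3]
contact_force: [0.7, 0.7, -0.2]
gripper_width: 0.0853
```

Run:
```python
from h import *
delta((.521,-.392,.13),39)
```

```text
t 34.1 pos [ 0.5137 -0.38    0.1732] rot [-178.02    0.46   41.32] F [ 0.7  0.7 -0.2] w 0.0853
 travel [-0.0021  0.0153  0.0427] rotvec [-0.0345  0.0088  0.0403]
```

Call:
drive_tool:
  rot:
    - [-0.034, 0.009, 0.04]
    - [0, 0, 0]
    - [0, 0, 0]
    - [0, 0, 0]
    - [0, 0, 0]
  travel:
    - [-0.002, 0.012, 0]
    - [0, 0, 0.02]
    - [0, 0, 0.02]
    - [0, 0, 0]
    - [0, 0, 0]
  fingers: [100, 100, 100, 100, 100]

```text
t: 34.6
tool_pos: [0.5212, -0.3902, 0.1322]
tcp_rot: [179.9, -0.1, 39.4]
contact_force: [0.4, -1.9, 0.0]
gripper_width: 0.0856
```

Run:
```python
from h import *
delta((.521,-.392,.0),39)
c,im=shot("w13");p=proj(c,(.521,-.392,.0105));print(p)
for q in circ(im,p,20,80): print(q,ray(c,q[:2],.0105).round(4))
```

```text
t 34.6 pos [ 0.5212 -0.3902  0.1322] rot [ 1.7991e+02 -1.4000e-01  3.9430e+01] F [ 0.4 -1.9  0. ] w 0.0856
 travel [-0.0016  0.001   0.1322] rotvec [ 0.0015 -0.0024  0.0076]
[278.78614359 209.59613465]
[279.0, 204.0, 33.099998474121094] [ 0.5251 -0.3889  0.0105]
[198.0, 285.0, 32.5] [ 0.4128 -0.3802  0.0105]
[55.5, 139.5, 41.099998474121094] [ 0.4494 -0.2075  0.0105]
[81.0, 37.5, 65.5999984741211] [ 0.5313 -0.1864  0.0105]
```

View pics/w13.png

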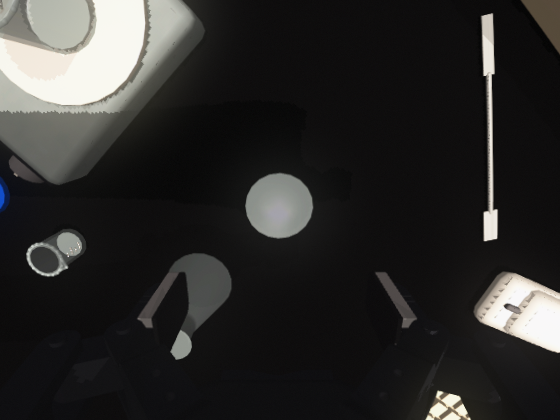

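The watch glass disc is at (279.5,205), world (.5245,-.389). The flask is clear of the fingers.

Call:
drive_tool:
  rot:
    - [0, 0, 0.007]
    - [0, 0, 0]
    - [0, 0, 0]
    - [0, 0, 0]
    - [0, 0, 0]
    - [0, 0, 0]
    - [0, 0, 0]
  travel:
    - [0.003, 0.001, 0.01]
    - [0, 0, 0.025]
    - [0, 0, 0.025]
    - [0, 0, 0.02]
    - [0, 0, 0.01]
    - [0, 0, 0]
    - [0, 0, 0]
  fingers: [100, 100, 100, 100, 100, 100, 100]

```text
t: 35.35
tool_pos: [0.53, -0.3909, 0.0436]
tcp_rot: [179.3, -0.4, 39.2]
contact_force: [0.4, 0.3, 0.2]
gripper_width: 0.0851
```

Run:
```python
from h import *
delta((.524,-.3895,.0),39)
```

```text
t 35.35 pos [ 0.53   -0.3909  0.0436] rot [179.3   -0.37  39.18] F [0.4 0.3 0.2] w 0.0851
 travel [-0.004  -0.0054  0.0435] rotvec [ 0.0122 -0.0065  0.003 ]
```

Call:
drive_tool:
  rot:
    - [0.012, -0.006, 0.003]
    - [0, 0, 0]
    - [0, 0, 0]
    - [0, 0, 0]
    - [0, 0, 0]
    - [0, 0, 0]
  travel:
    - [-0.004, -0.005, 0.01]
    - [0, 0, 0.015]
    - [0, 0, 0.01]
    - [0, 0, 0]
    - [0, 0, 0]
    - [0, 0, 0]
  fingers: [100, 100, 100, 100, 100, 100]

```text
t: 35.95
tool_pos: [0.5248, -0.3909, 0.0081]
tcp_rot: [179.8, -0.1, 39.0]
contact_force: [0.4, 0.3, 0.3]
gripper_width: 0.0853
```

Run:
```python
from h import *
delta((.524,-.3895,.0),39)
c,im=shot("w14");p=proj(c,(.5245,-.389,.0105));print(p)
for q in circ(im,p,20,110): print(q,ray(c,q[:2],.0105).round(4))
```

```text
t 35.95 pos [ 0.5248 -0.3909  0.0081] rot [ 1.7979e+02 -6.0000e-02  3.8990e+01] F [0.4 0.3 0.3] w 0.0853
 travel [ 0.0003 -0.0016  0.0081] rotvec [ 0.0037 -0.0011 -0.0002]
[274.9228534  277.65046249]
[277.5, 276.0, 55.400001525878906] [ 0.526  -0.3894  0.0105]
[355.5, 324.0, 42.599998474121094] [ 0.5297 -0.4404  0.0105]
[193.5, 322.5, 39.20000076293945] [ 0.4759 -0.3722  0.0105]
[379.5, 259.5, 32.400001525878906] [ 0.565  -0.4232  0.0105]
```

Call:
drive_tool:
  rot:
    - [0.003, 0, 0]
    - [0, 0, 0]
    - [0, 0, 0]
    - [0, 0, 0]
    - [0, 0, 0]
  travel:
    - [0.002, 0, 0.003]
    - [0, 0, 0.004]
    - [0, 0, 0.003]
    - [0, 0, 0]
    - [0, 0, 0]
  fingers: [85, 85, 85, 85, 85]

```text
t: 36.5
tool_pos: [0.5275, -0.3901, -0.0015]
tcp_rot: [179.8, -0.1, 39.0]
contact_force: [0.1, -0.6, 0.8]
gripper_width: 0.0726
```

Call:
drive_tool:
  rot:
    - [0.003, 0, 0]
    - [0, 0, 0]
    - [0, 0, 0]
    - [0, 0, 0]
    - [0, 0, 0]
    - [0, 0, 0]
    - [0, 0, 0]
    - [0, 0, 0]
  travel:
    - [-0.0005, 0, 0.0015]
    - [0, 0, 0.0005]
    - [0, 0, 0]
    - [0, 0, 0]
    - [0, 0, 0]
    - [0, 0, 0]
    - [0, 0, 0]
    - [0, 0, 0]
  fingers: [85, 85, 85, 0, 0, 0, 0, 0]
  squeeze: 25

```text
t: 37.3
tool_pos: [0.5273, -0.3908, -0.003]
tcp_rot: [180.0, -0.1, 39.0]
contact_force: [0.2, -0.1, 0.3]
gripper_width: 0.0584
```

Run:
```python
from h import *
delta((.525,-.3895,.0),39)
```

```text
t 37.3 pos [ 0.5273 -0.3908 -0.003 ] rot [ 1.7996e+02 -1.3000e-01  3.9010e+01] F [ 0.2 -0.1  0.3] w 0.0584
 travel [-0.001  -0.0025 -0.003 ] rotvec [ 0.0006 -0.0022  0.0001]
```

Call:
drive_tool:
  rot:
    - [0, 0, 0]
    - [0, 0, 0]
    - [0, 0, 0]
    - [0, 0, 0]
    - [0, 0, 0]
    - [0, 0, 0]
    - [0, 0, 0]
    - [0, 0, 0]
  travel:
    - [0, 0, -0.01]
    - [0, 0, -0.02]
    - [0, 0, -0.03]
    - [0, 0, -0.04]
    - [0, 0, -0.04]
    - [0, 0, -0.03]
    - [0, 0, 0]
    - [0, 0, 0]
  fingers: [0, 0, 0, 0, 0, 0, 0, 0]

```text
t: 38.1
tool_pos: [0.5259, -0.3908, 0.1758]
tcp_rot: [-180.0, -0.1, 38.9]
contact_force: [-0.2, -0.0, -0.3]
gripper_width: 0.0576
```

Run:
```python
from h import *
delta((.544,-.197,.17),39)
c,im=shot("w15")
s=ctrl.read_state()["tool_pos"];p=proj(c,(s[0],s[1],s[2]+.0135));print(p)
for q in circ(im,p,20,110)[:2]: print(q,ray(c,q[:2],s[2]+.0135).round(4))
cv2.imwrite("pics/w15b.png",im)
```

```text
t 38.1 pos [ 0.5259 -0.3908  0.1758] rot [-1.7997e+02 -7.0000e-02  3.8940e+01] F [-0.2 -0.  -0.3] w 0.0576
 travel [ 0.1358 -0.1393  0.0061] rotvec [-0.0006 -0.0012 -0.001 ]
[279.13920056 291.72441805]
[277.5, 298.5, 61.099998474121094] [ 0.5227 -0.3928  0.1896]
[258.0, 304.5, 40.099998474121094] [ 0.5143 -0.3877  0.1896]
```

View pics/w15b.png

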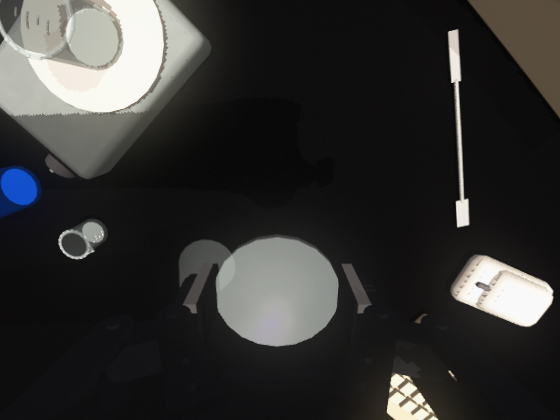

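The glass is held level and centred between the pads, at (277,291). I carry it over the beaker.

Call:
drive_tool:
  rot:
    - [0, 0, 0]
    - [0, 0, 0]
    - [0, 0, 0]
    - [0, 0, 0]
    - [0, 0, 0]
    - [0, 0, 0]
    - [0, 0, 0]
    - [0, 0, 0]
  travel:
    - [0.02, -0.02, 0]
    - [0.03, -0.03, 0]
    - [0.03, -0.031, 0]
    - [0.03, -0.031, 0]
    - [0.015, -0.017, 0]
    - [0.004, -0.004, 0]
    - [0, 0, 0]
    - [0, 0, 0]
  fingers: [0, 0, 0, 0, 0, 0, 0, 0]

```text
t: 38.95
tool_pos: [0.5362, -0.2003, 0.1643]
tcp_rot: [-179.1, 0.7, 38.6]
contact_force: [0.1, -0.5, 0.5]
gripper_width: 0.0575
```

Run:
```python
from h import *
delta((.544,-.197,.15),39)
```

```text
t 38.95 pos [ 0.5362 -0.2003  0.1643] rot [-179.14    0.72   38.62] F [ 0.1 -0.5  0.5] w 0.0575
 travel [0.0084 0.0025 0.0141] rotvec [-0.0151  0.0125 -0.0068]
```

Call:
drive_tool:
  rot:
    - [-0.015, 0.012, -0.007]
    - [0, 0, 0]
    - [0, 0, 0]
    - [0, 0, 0]
  travel:
    - [0.008, 0.002, 0]
    - [0, 0, 0.008]
    - [0, 0, 0]
    - [0, 0, 0]
  fingers: [0, 0, 0, 0]

```text
t: 39.35
tool_pos: [0.5425, -0.2036, 0.155]
tcp_rot: [179.8, 0.2, 38.5]
contact_force: [-0.3, -0.5, -0.3]
gripper_width: 0.058
```

Run:
```python
from h import *
delta((.5445,-.197,.119),39)
```

```text
t 39.35 pos [ 0.5425 -0.2036  0.155 ] rot [1.7979e+02 1.6000e-01 3.8490e+01] F [-0.3 -0.5 -0.3] w 0.058
 travel [ 0.0058 -0.0041  0.036 ] rotvec [ 0.0036  0.0028 -0.0089]
```

Call:
drive_tool:
  rot:
    - [0.003, 0.003, -0.009]
    - [0, 0, 0]
    - [0, 0, 0]
    - [0, 0, 0]
    - [0, 0, 0]
  travel:
    - [0.006, -0.004, 0.004]
    - [0, 0, 0.01]
    - [0, 0, 0.006]
    - [0, 0, 0]
    - [0, 0, 0]
  fingers: [0, 0, 0, 0, 0]

```text
t: 39.85
tool_pos: [0.5443, -0.1969, 0.1327]
tcp_rot: [-180.0, 0.0, 39.0]
contact_force: [0.0, 1.2, -0.2]
gripper_width: 0.0578
```

Run:
```python
from h import *
delta((.5445,-.197,.119),39)
```

```text
t 39.85 pos [ 0.5443 -0.1969  0.1327] rot [-1.7998e+02  3.0000e-02  3.8970e+01] F [ 0.   1.2 -0.2] w 0.0578
 travel [0.0001 0.0002 0.0137] rotvec [-0.0003  0.0005 -0.0005]
```

Call:
drive_tool:
  rot:
    - [0, 0, 0]
    - [0, 0, 0]
    - [0, 0, 0]
    - [0, 0, 0]
    - [0, 0, 0]
  travel:
    - [0, 0, 0.004]
    - [0, 0, 0.005]
    - [0, 0, 0.002]
    - [0, 0, 0]
    - [0, 0, 0]
  fingers: [0, 0, 0, 0, 0]

```text
t: 40.35
tool_pos: [0.5445, -0.197, 0.121]
tcp_rot: [180.0, 0.0, 39.0]
contact_force: [-0.8, 0.5, -0.5]
gripper_width: 0.058
```

Run:
```python
from h import *
delta((.5445,-.197,.119),39)
```

```text
t 40.35 pos [ 0.5445 -0.197   0.121 ] rot [1.7998e+02 1.0000e-02 3.8980e+01] F [-0.8  0.5 -0.5] w 0.058
 travel [-0.    -0.     0.002] rotvec [ 0.0003  0.0002 -0.0004]
```

Call:
drive_tool:
  rot:
    - [0, 0, 0]
    - [0, 0, 0]
    - [0, 0, 0]
  travel:
    - [0, 0, 0.0015]
    - [0, 0, 0.0005]
    - [0, 0, 0]
  fingers: [0, 0, 0]

```text
t: 40.65
tool_pos: [0.5448, -0.1972, 0.1192]
tcp_rot: [179.9, -0.0, 39.0]
contact_force: [-0.5, -1.0, -1.2]
gripper_width: 0.058
```

Call:
drive_tool:
  rot:
    - [0, 0, 0]
    - [0, 0, 0]
    - [0, 0, 0]
  travel:
    - [0, 0, 0.0007]
    - [0, 0, 0]
    - [0, 0, 0]
  fingers: [0, 0, 0]

```text
t: 40.95
tool_pos: [0.545, -0.1973, 0.119]
tcp_rot: [179.9, -0.0, 39.0]
contact_force: [-0.3, -0.2, -0.7]
gripper_width: 0.0577
```

Run:
```python
from h import *
delta((.5445,-.197,.119),39)
```

```text
t 40.95 pos [ 0.545  -0.1973  0.119 ] rot [ 1.7991e+02 -4.0000e-02  3.8970e+01] F [-0.3 -0.2 -0.7] w 0.0577
 travel [-0.0003 -0.0005 -0.    ] rotvec [ 0.0015 -0.0007 -0.0005]
```

Call:
drive_tool:
  rot:
    - [0, 0, 0]
    - [0, 0, 0]
    - [0, 0, 0]
    - [0, 0, 0]
    - [0, 0, 0]
    - [0, 0, 0]
    - [0, 0, 0]
    - [0, 0, 0]
    - [0, 0, 0]
    - [0, 0, 0]
  travel:
    - [0, 0, 0]
    - [0, 0, 0]
    - [0, 0, 0]
    - [0, 0, 0]
    - [0, 0, 0]
    - [0, 0, -0.01]
    - [0, 0, -0.03]
    - [0, 0, -0.03]
    - [0, 0, -0.02]
    - [0, 0, 0]
  fingers: [74, 78, 85, 100, 100, 100, 100, 100, 100, 100]

```text
t: 41.95
tool_pos: [0.5445, -0.1974, 0.2139]
tcp_rot: [179.9, 0.0, 38.9]
contact_force: [0.1, 0.4, -0.7]
gripper_width: 0.0851
```

Call:
drive_tool:
  rot:
    - [0, 0, 0]
    - [0, 0, 0]
  travel:
    - [0, 0, 0]
    - [0, 0, 0]
  fingers: [100, 100]

```text
t: 42.15
tool_pos: [0.5444, -0.1974, 0.2141]
tcp_rot: [179.9, -0.0, 38.9]
contact_force: [0.1, 0.3, 0.3]
gripper_width: 0.0855
```

Run:
```python
from h import *
delta((.5445,-.197,.2),39)
c,im=shot("w16");p=proj(c,(.5445,-.197,.1325));print(p)
for q in circ(im,p,20,110): print(q,ray(c,q[:2],.1325).round(4),ray(c,q[:2],.06).round(4))
c2,im2=shot("s2","side");u,v=proj(c2,(.5445,-.197,.10)).astype(int);print(u,v)
a=cv2.resize(im2[v-90:v+60,u-100:u+100],(400,300),interpolation=3)
cv2.imwrite("pics/fin.png",np.hstack([cv2.resize(im,(400,300)),a]))
```

```text
t 42.15 pos [ 0.5444 -0.1974  0.2141] rot [ 1.799e+02 -2.000e-02  3.893e+01] F [0.1 0.3 0.3] w 0.0855
 travel [ 0.0003 -0.0003  0.0141] rotvec [ 0.0017 -0.0004 -0.0012]
[277.16738775 222.88715708]
[276.0, 219.0, 77.0] [ 0.5464 -0.1943  0.1325] [ 0.5269 -0.21    0.06  ]
[276.0, 219.0, 40.70000076293945] [ 0.5464 -0.1943  0.1325] [ 0.5269 -0.21    0.06  ]
[276.0, 219.0, 24.799999237060547] [ 0.5464 -0.1943  0.1325] [ 0.5269 -0.21    0.06  ]
[259.5, 210.0, 73.0] [ 0.5442 -0.1802  0.1325] [ 0.524  -0.1912  0.06  ]
358 242
```

View pics/fin.png

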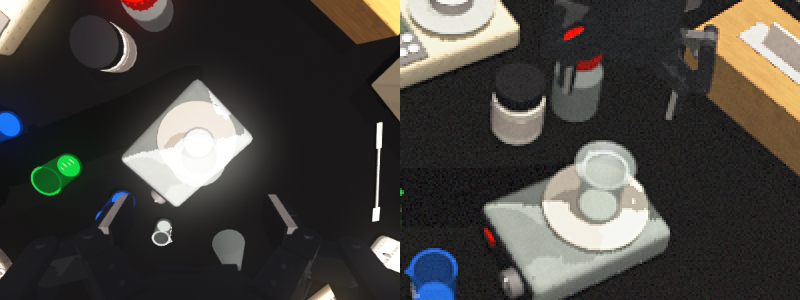

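The watch glass lies level on the beaker, at (276,219) against the (277,223) expected, about 3 mm off. The jar, bottle and dish are all standing, so I hand in.

```bash
python3 -c "
from bench import ctrl
print(ctrl.hand_in())"
```

```text
the job is handed in; nothing more can be done
None
```

The bench is set out and the job was handed in at about 42 s of the 128 s allowed; `hand_in()` gave no verdict.

Last checks, all measured from the camera images:

| Item | Where it stands | Off target |
|---|---|---|
| Larger beaker | On the stirrer plate, upright | Under 1 mm from plate centre |
| Watch glass | Level on the beaker, hollow side up | About 3 mm from the beaker axis |
| Weighing dish | On the balance pan, upright | 2–3 mm from pan centre |
| Jar | On the bench, midway between balance and stirrer | Within a few mm of the midpoint |
| Bottle | About 80 mm behind the jar, centre to centre (2 cm gap) | Close to intended |

No contact-force reading taken at or after a set-down went above a few newtons. The flask and small beaker were still standing in the last views. I saw no sign of either being touched, but did not measure their positions again.

- **Camera disagreement:** the top and wrist cameras disagreed by 4–9 mm in y for the pan and the jar. I placed the beaker and dish by what the wrist camera showed from close by.
- **Jar regrip:** the first grip on the jar was about 1 cm off-centre because the arm drifted while descending, so I released it and gripped again. This nudged the jar a few millimetres before I lifted it.

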